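# Fixture a base plate and set channel stiffeners for welding

## Task

Get this job ready for the laser welder: slide the base plate along the table, without lifting it, into the corner of the fixture until it is flush against both the fence and the end stop, then swing the toggle clamp's handle upright so that its foot comes down on the plate. After that turn over every aluminium channel that lies about and set it on the plate open side down, one over each scribed outline and lined up with it (any outline will do), and leave all the other things on the bench where they are.

Things in the scene. Friction and masses are not known exactly. Their poses are not given: they have to be found in the camera images.
- plate_mid (a point): Centre of the loose aluminium base plate, 110 mm (x) by 270 mm (y) by 10 mm thick, about 0.8 kg, lying flat on the table with its three scribed outlines on top. Its x axis points to the long edge that goes to the fence, y to the short end that goes to the end stop; z up. It slides on the table.
- outline1 (a point): Centre, on the plate's top face, of the scribed dark rectangle nearest the clamped end of the plate: 46 mm from the plate's centre along plate +y. Each outline is 84 mm along plate x by 48 mm along plate y, drawn just outside a channel's footprint; axes as the plate's.
- outline2 (a point): Centre of the middle scribed rectangle, 29 mm from the plate's centre along plate -y.
- outline3 (a point): Centre of the scribed rectangle at the far end from the clamp, 104 mm from the plate's centre along plate -y.
- corner (a point): Inner corner of the fixed steel fixture, at table height, where the faces of fence and end stop meet. Its x axis points away from the robot through the fence, y to the left through the end stop. The fence is a bar 25 mm high whose face runs 330 mm from here along -y; the end stop is a bar 25 mm high, 25 mm wide in y, whose face runs 115 mm from here along -x. With the plate flush against both, its centre lies 55 mm along -x and 135 mm along -y from here.
- clamp_hinge (a point): Hinge of the toggle clamp just outside the end stop, near the fence: 23 mm along -x and 50 mm along +y from the corner, 48 mm up; its axis is the fixture's x axis. The clamp is one rigid bell crank: a black round handle 108 mm long and, square to it, an arm 16 mm wide and 70 mm long with a rubber foot 20 mm in diameter. Stiff (0.2 N m), it stays where it is left.
- clamp_grip (a point): Point on the axis of the clamp's handle (18 mm in diameter), 85 mm from the hinge. Open, the handle leans about 75 degrees from upright to the fixture's +y side and the arm stands up; the point moves on an arc about the hinge to straight above it.
- clamp (a joint): Angle of the clamp (rad): 0 fully open (handle 75 degrees from upright), growing as the handle is swung up; at 1.31 the handle is upright and the foot rests on the plate, 20 mm in from its end and 32 mm from its centre line on the fence side.
- magnet: Bystander: red welding magnet block with steel sides, 80 x 52 x 27 mm; origin under its centre.
- tape: Bystander: tape measure lying flat, 72 x 62 x 42 mm; origin under its centre.
- tin: Bystander: steel tin, 72 mm in diameter, 70 mm high; origin under its centre.
- brush: Bystander: wire brush, 240 mm long; origin at its middle.
- hammer: Bystander: hammer, 280 mm long; origin at its middle.
- channel1_mid (a point): An aluminium U-channel, 80 mm long, 44 mm wide, 40 mm high, walls and web 5 mm thick, 0.13 kg, open along one long face and at both ends; this point is its centre (half-way up, 20 mm from the web's outer face). Its x axis runs along its length, y across its width, z out through the open side; it starts lying flat with the open side up. Two or three channels are present; an absent one reads None from the start.
- channel2_mid (a point): Another aluminium U-channel, 80 mm long, 44 mm wide, 40 mm high, walls and web 5 mm thick, 0.13 kg, open along one long face and at both ends; this point is its centre (half-way up, 20 mm from the web's outer face). Its x axis runs along its length, y across its width, z out through the open side; it starts lying flat with the open side up. Two or three channels are present; an absent one reads None from the start.
- channel3_mid (a point): Another aluminium U-channel, 80 mm long, 44 mm wide, 40 mm high, walls and web 5 mm thick, 0.13 kg, open along one long face and at both ends; this point is its centre (half-way up, 20 mm from the web's outer face). Its x axis runs along its length, y across its width, z out through the open side; it starts lying flat with the open side up. Two or three channels are present; an absent one reads None from the start.
Mind the look-alikes: they are no part of the job. What is shaped like the part that bears channel2_mid but blue, orange or pink is not meant.

How it is judged:
By the outcome, as a careful person would: the job done as asked, in the order asked, and still so for the second after the job is handed in, with the robot touching nothing.
Of channel1, channel2, channel3 only 2 to 3 are there at a start; the rules pass over those that are not, and their reading is None.
At some moment in a run one of channel1, channel2, channel3 may be knocked a few centimetres aside while the robot is not near it.
It also fails if it takes over 210 s, if anything falls off the work surface, if the arm or the gripper's body presses on something with over 40 N, if the wrist force passes 120 N, or if a joint passes its speed limit or range.

## Robot

A 6-joint arm with a two-finger parallel gripper is mounted at the origin on the work surface. World frame = base frame: x ahead of the robot, y to its left, z up, the work surface at z = 0. Lengths are in m, angles in rad, forces in N, time in s.
With the tool pointing down it reaches from about 0.275 to 0.975 m from the base axis. Payload 8.4 kg.
Tool frame: the origin (TCP) lies midway between the tips of the shut fingers; the grasp point (between the pads) lies 19 mm behind it; z points along the fingers, y is the line along which they close (so a half turn about z gives the same grasp; the last joint's range is limited). The gripper opens to 92 mm and grips with 3 to 60 N. Pads are 20 mm wide; open, the fingers measure 128 mm over their backs; the gripper's body (75 mm by 189 mm) begins 69 mm behind the grasp point.
Start: joints at [-1.311, 0.353, 1.633, -0, 1.155, -0.002], TCP at [0.162, -0.604, 0.215] pointing down, gripper open.
Joint ranges: [-2.63, 2.63], [-0.92, 2.1], [0.06, 2.66], [-1.3, 4.44], [0, 2.69], [-3.02, 3.02]. Speed limits (rad/s): [2.22, 2.22, 2.79, 3.14, 3.14, 3.14].

## Interface

Orientations are given as a 3x3 rotation matrix whose columns are the frame's x, y, z axes.
In Python, from rig import robot gives the robot as it stands.
- The arm moves only by the shell command python3 -m crank 'ROWS'. ROWS is JSON, a list of rows, each a list of 3 entries, a list of its own where there are three numbers: the closure, from -1 (fully open) to 1 (shut), then the shift along the tool's x, y, z as a fraction of full scale, then the turn about the tool's z as a fraction of full scale. In form: [[hand, [tx, ty, tz], yaw], ...]. A call has 1 to 8 rows; each row is the pose to reach, as a shift and turn from the pose commanded when the call began, along the tool's axes at that moment; what a row does not reach only later rows make up. Full scale, the value 1, is 200 mm for a shift and 90 degrees for a turn. A row lasts 1/8 s, in which the tool goes at most 62.5 mm and 10.7 degrees, less where a joint would pass 70% of its speed; a pose out of reach is approached as far as the arm can. A call with a number of a shift or a turn outside -1 to 1 is refused whole. A call with a gripper value outside its range is refused whole. The fingers move at their own pace and stop on an object; the grip force is fixed at half the most. Time passes only in rows, so rows that repeat a pose let the fingers close. It gives the time, the measured TCP pose, the force, the opening and the grip force at its end, in the units of the state.
- robot.get_state(): the state, without advancing time (a new reading comes with each control period).
- robot.read_camera(name): name is "scene" or "side" or "wrist"; returns a dict with "frame" (384x512x3 uint8, red, green, blue), "vertical_fov" (degrees; the focal length in pixels is half the picture's height over the tangent of half this angle, whatever the lens; pixels are square), "cx", "cy" (the principal point, pixels), "R" (3x3) and "t" (3): a world point X has camera coordinates R X + t; the wrist camera has in their place "tool_from_camera" (4x4, takes a point from camera to tool coordinates, whose origin is the TCP and whose axes are the flange's). Camera axes: x right, y down, z forward; pixel columns grow to the right and rows downward; lengths in m; the calibration is good to about 2 mm. A picture is of the moment at which its call begins: read the wrist's pose just before it. There is no depth.
- robot.close_job(): hands the job in; it is judged then, once.
The state is a dict: "time": time; "joints": joint angles; "joint_velocities": joint speeds; "tau": joint torques, N m; "tcp_pos": TCP position; "tcp_rot": TCP orientation; "ft_force": force on the tool from outside, world axes, zero at the start; "ft_torque": the same for the moment, N m; "finger_gap": opening from 0.0 (shut) to 1.0 (fully open); "gripper_force": force on a finger pad.
Only numpy, scipy, OpenCV 4.12 (cv2) and the standard library are available. Lean on these libraries where they do the work, as an engineer would, in place of code of your own. Each camera call takes 0.05 s, during which the arm holds its last target. There are 200 camera calls.

## Working session

There is one attempt and no reset: what is moved stays moved. The work goes in short steps, Python scripts to look and compute and a shell command to move; the robot and the scene stay as the last step left them, time stands still between calls to the robot, and variables do not carry over. Pictures are saved under pics/ and viewed, at most 14 in all, crops included, and the job is handed in when it is done.

```bash
mkdir -p pics; ls; cat > h.py <<'E'
import numpy as np, cv2, sys
from rig import robot
def cam(n):
    s=robot.get_state(); c=robot.read_camera(n); f=192/np.tan(np.radians(c['vertical_fov'])/2)
    if n=='wrist':
        T=np.array(c['tool_from_camera']); R=np.array(s['tcp_rot'])
        Rw=R@T[:3,:3]; o=R@T[:3,3]+np.array(s['tcp_pos'])
    else:
        Rw=np.array(c['R']).T; o=-Rw@np.array(c['t'])
    return dict(im=c['frame'][:,:,::-1].copy(),f=f,cx=c['cx'],cy=c['cy'],R=Rw,o=o)
def ray(c,u,v,z):
    d=c['R']@np.array([(u-c['cx'])/c['f'],(v-c['cy'])/c['f'],1]); return c['o']+d*(z-c['o'][2])/d[2]
def pix(c,X):
    p=c['R'].T@(np.array(X)-c['o']); return c['f']*p[0]/p[2]+c['cx'],c['f']*p[1]/p[2]+c['cy']
E
python3 - <<'E'
from h import *
for n in ['scene','side','wrist']:
    c=cam(n); cv2.imwrite(f'pics/{n}0.png',c['im']); print(n,c['f'],c['o'].round(3),c['R'].round(3).tolist())
s=robot.get_state(); print(s['tcp_pos'],np.round(s['tcp_rot'],3).tolist(),s['time'])
E
```

```text
pics
scene 481.77455975570746 [ 1.153 -0.645  1.272] [[0.71, 0.558, -0.43], [0.704, -0.565, 0.431], [-0.002, -0.608, -0.794]]
side 457.3764607372537 [-0.258  0.859  1.327] [[-0.752, -0.48, 0.452], [-0.659, 0.557, -0.505], [-0.01, -0.677, -0.735]]
wrist 338.9281227335551 [ 0.225 -0.587  0.384] [[0.258, -0.938, -0.23], [-0.966, -0.251, -0.059], [-0.002, 0.238, -0.971]]
[ 0.16169403 -0.60333894  0.21404493] [[0.966, 0.259, -0.0], [0.259, -0.966, 0.001], [0.0, -0.001, -1.0]] 0.15
```

```bash
python3 - <<'E'
import cv2
for n in ['scene','side']: cv2.imwrite(f'pics/{n}0b.png',cv2.resize(cv2.imread(f'pics/{n}0.png'),(800,600),interpolation=cv2.INTER_CUBIC))
E
```

```text
(no output)
```

View pics/scene0b.png

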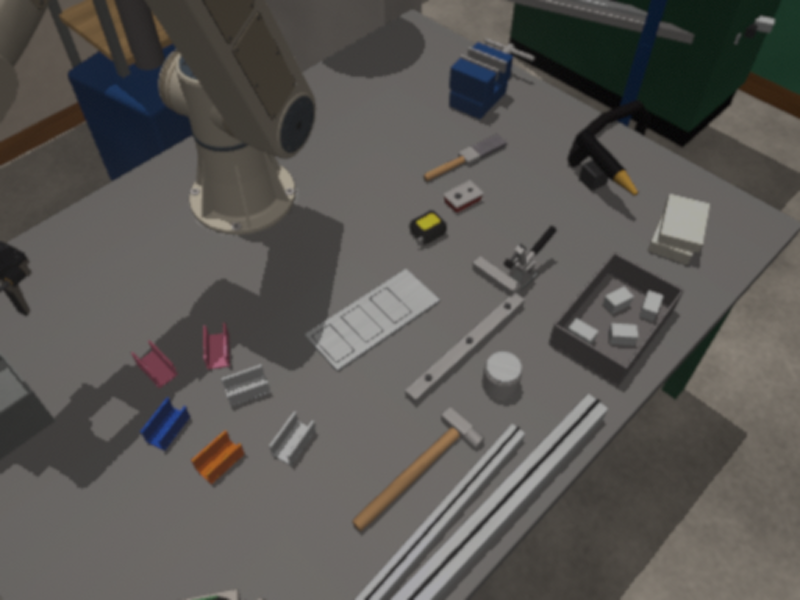

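View pics/side0b.png

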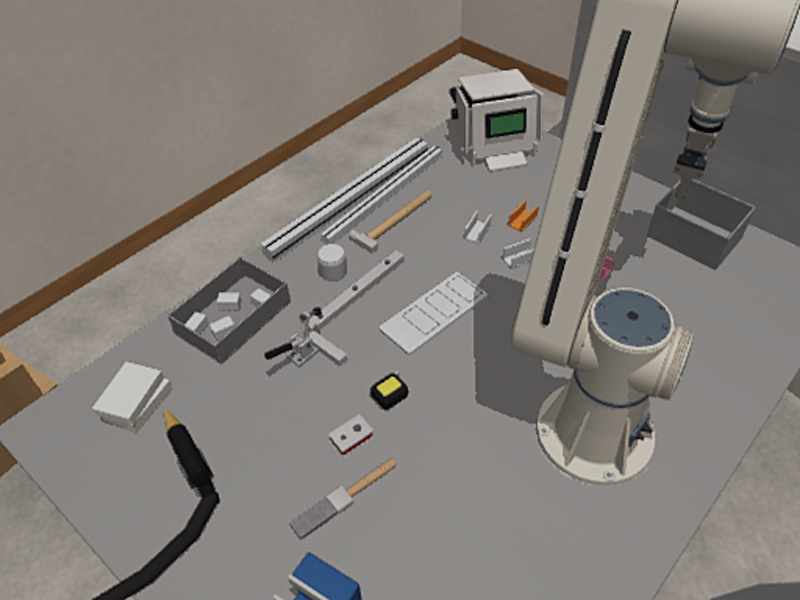

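The scene picture (at 800 px scale) shows bare aluminium channels at (245,385) and (293,438). The look-alikes are pink (155,365) and (215,347), blue (165,425) and orange (218,457). I pick the two grey ones, so the third is apparently absent. The plate is at (372,318), the fence runs (412,395)-(520,300), the end stop is at (495,275), and the clamp handle tip is at (550,232).

```bash
python3 - <<'E'
from h import *
c=cam('scene'); d=cam('side')
k=.64
for n,u,v,z in [('chA',245,385,.02),('chB',293,438,.02),('pink1',155,365,.02),('pink2',215,347,.02),('blue',165,425,.02),('or',218,457,.02),('plNEARleft',410,270,.01),('plfar left',439,301,.01),('pl farR',338,367,.01),('pl nearR',307,335,.01),('fenceR top near',407,390,.025),('fenceLtop',522,297,.025),('stop near',478,259,.025),('stop near2',474,265,.025),('stop farR',514,291,.025),('tin',503,360,.07),('tape',428,222,.04),('magnet',463,195,.03),('hammerhead',463,428,.03),('hamend',360,522,.02),('handle tip',553,230,.07)]:
    print(n,ray(c,u*k,v*k,z).round(3))
print('side')
for n,u,v,z in [('chA',518,252,.02),('chB',477,228,.02),('plL1',409,351,.01),('plL2',380,327,.01),('plR1',487,292,.01),('plR2',457,273,.01),('stop',345,357,.025),('fenceR',403,256,.025),('handle tip',267,355,.07)]:
    print(n,ray(d,u*k,v*k,z).round(3))
# crop
im=c['im'][190:300,130:220]; cv2.imwrite('pics/crop1.png',cv2.resize(im,None,fx=6,fy=5.4,interpolation=cv2.INTER_CUBIC))
im=c['im'][120:270,180:370]; cv2.imwrite('pics/crop2.png',cv2.resize(im,None,fx=4,fy=4,interpolation=cv2.INTER_CUBIC))
E
```

```text
chA [ 0.427 -0.324  0.02 ]
chB [ 0.578 -0.332  0.02 ]
pink1 [ 0.266 -0.42   0.02 ]
pink2 [ 0.316 -0.312  0.02 ]
blue [ 0.389 -0.482  0.02 ]
or [ 0.51  -0.452  0.02 ]
plNEARleft [0.449 0.109 0.01 ]
plfar left [0.55  0.091 0.01 ]
pl farR [ 0.519 -0.168  0.01 ]
pl nearR [ 0.418 -0.16   0.01 ]
fenceR top near [ 0.658 -0.116  0.025]
fenceLtop [0.673 0.211 0.025]
stop near [0.54  0.225 0.025]
stop near2 [0.545 0.206 0.025]
stop farR [0.651 0.212 0.025]
tin [0.759 0.039 0.07 ]
tape [0.398 0.218 0.04 ]
magnet [0.392 0.343 0.03 ]
hammerhead [ 0.788 -0.103  0.03 ]
hamend [ 0.778 -0.355  0.02 ]
handle tip [0.624 0.369 0.07 ]
side
chA [ 0.432 -0.323  0.02 ]
chB [ 0.571 -0.327  0.02 ]
plL1 [0.437 0.103 0.01 ]
plL2 [0.537 0.094 0.01 ]
plR1 [ 0.412 -0.164  0.01 ]
plR2 [ 0.511 -0.167  0.01 ]
stop [0.528 0.22  0.025]
fenceR [ 0.647 -0.112  0.025]
handle tip [0.636 0.352 0.07 ]
```

View pics/crop2.png

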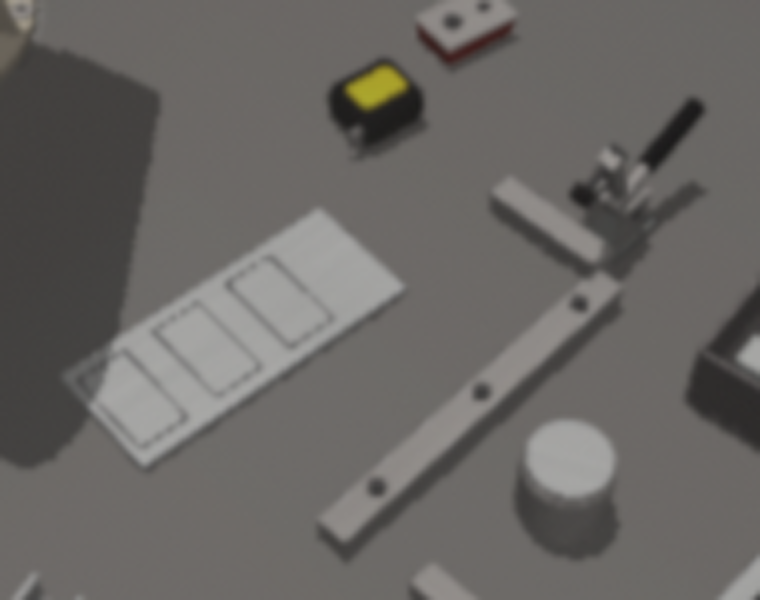

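```bash
python3 -m crank '[[-1,[0.83,-0.91,-0.23],0],[-1,[0.83,-0.91,-0.23],0],[-1,[0.83,-0.91,-0.23],0],[-1,[0.83,-0.91,-0.23],0],[-1,[0.83,-0.91,-0.23],0]]'
python3 -m crank '[[-1,[0.83,-0.91,-0.23],0],[-1,[0.83,-0.91,-0.23],0],[-1,[0.83,-0.91,-0.23],0],[-1,[0.83,-0.91,-0.23],0],[-1,[0.83,-0.91,-0.23],0]]'
python3 -m crank '[[-1,[0.83,-0.91,-0.23],0.167],[-1,[0.83,-0.91,-0.23],0.167],[-1,[0.83,-0.91,-0.23],0.167],[-1,[0.83,-0.91,-0.23],0.167],[-1,[0.83,-0.91,-0.23],0.167],[-1,[0.83,-0.91,-0.23],0.167]]'
python3 - <<'E'
from h import *
c=cam('wrist'); cv2.imwrite('pics/w1.png',cv2.resize(c['im'],(800,600),interpolation=cv2.INTER_CUBIC)); np.save('w1.npy',c,allow_pickle=True)
s=robot.get_state(); print(s['tcp_pos'],np.round(s['tcp_rot'],3).tolist(),s['time'],c['o'])
E
```

```text
time: 0.88
tcp_pos: [0.2765, -0.3823, 0.2616]
tcp_rot: [[0.965, 0.263, 0.001], [0.263, -0.965, -0.001], [0.001, 0.001, -1.0]]
ft_force: [-0.4, -0.8, 0.2]
finger_gap: 0.998
gripper_force: 0.0
time: 1.5
tcp_pos: [0.3902, -0.1638, 0.3074]
tcp_rot: [[0.965, 0.264, 0.002], [0.264, -0.965, -0.0], [0.002, 0.001, -1.0]]
ft_force: [0.5, -0.2, -0.3]
finger_gap: 0.998
gripper_force: 0.0
time: 2.25
tcp_pos: [0.5015, 0.0515, 0.3519]
tcp_rot: [[1.0, -0.0, -0.001], [-0.0, -1.0, -0.001], [-0.001, 0.001, -1.0]]
ft_force: [0.2, 0.2, -0.2]
finger_gap: 0.998
gripper_force: 0.0
[0.50106043 0.05094665 0.35183554] [[1.0, -0.001, -0.001], [-0.001, -1.0, -0.001], [-0.001, 0.001, -1.0]] 2.3 [0.5671438  0.05080695 0.52229178]
```

View pics/w1.png

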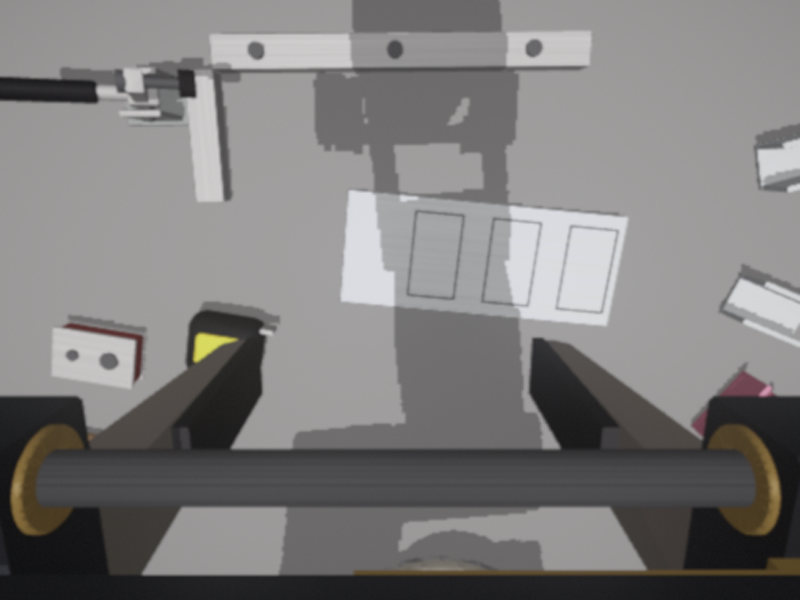

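The wrist view shows the fence across the top, rows 32-68. The end stop is at (193-228, 75-200), the clamp handle is at left (0-95, 90), and the plate corners are at (347,190), (627,216), (607,325) and (341,300).

```bash
python3 - <<'E'
from h import *
c=np.load('w1.npy',allow_pickle=True).item(); k=.64
for n,u,v,z in [('fence L',240,67,.025),('fence R',588,65,.025),('fenceR end',591,48,.025),('stop top',214,80,.025),('stop bot',224,198,.025),('plL far',347,190,.01),('plR far',628,216,.01),('plR near',607,325,.01),('plL near',341,300,.01),('handle in',96,91,.06),('handle 0',0,88,.07)]:
    print(n,ray(c,u*k,v*k,z).round(4))
E
```

```text
fence L [0.6495 0.1862 0.025 ]
fence R [ 0.6507 -0.118   0.025 ]
fenceR end [ 0.6645 -0.1194  0.025 ]
stop top [0.6389 0.2099 0.025 ]
stop bot [0.5366 0.2091 0.025 ]
plL far [0.543  0.0964 0.01  ]
plR far [ 0.5181 -0.1731  0.01  ]
plR near [ 0.4087 -0.1633  0.01  ]
plL near [0.4351 0.1049 0.01  ]
handle in [0.6256 0.2963 0.06  ]
handle 0 [0.6267 0.3677 0.07  ]
```

```bash
python3 -m crank '[[-1,[-0.53,0.4,0.7],0],[-1,[-0.53,0.4,0.7],0],[-1,[-0.53,0.4,0.7],0],[-1,[-0.53,0.4,0.7],0],[-1,[-0.53,0.4,0.7],0]]' | head -2
python3 -m crank '[[-1,[0,0,0.7],0],[-1,[0,0,0.9],0],[-1,[0,0,0.98],0],[-1,[0,0,1],0],[-1,[0,0,1],0]]'
```

```text
time: 2.92
tcp_pos: [0.3956, -0.0285, 0.2131]
time: 3.55
tcp_pos: [0.3968, -0.0274, 0.0133]
tcp_rot: [[1.0, -0.0, 0.0], [-0.0, -1.0, -0.0], [0.0, 0.0, -1.0]]
ft_force: [-0.5, 0.1, -0.4]
finger_gap: 0.998
gripper_force: 0.0
```

```bash
python3 -m crank '[[-1,[0,0,0.045],0],[-1,[0.1,0,0.045],0],[-1,[0.2,0,0.045],0],[-1,[0.3,0,0.045],0],[-1,[0.4,0,0.045],0],[-1,[0.5,0,0.045],0],[-1,[0.55,0,0.045],0],[-1,[0.6,0,0.045],0]]'
python3 - <<'E'
from h import *
c=cam('scene'); im=c['im'][120:270,180:370]; cv2.imwrite('pics/s2.png',cv2.resize(im,None,fx=4,fy=4,interpolation=cv2.INTER_CUBIC))
E
```

```text
time: 4.55
tcp_pos: [0.5148, -0.0274, 0.0045]
tcp_rot: [[1.0, -0.001, -0.001], [-0.001, -1.0, 0.0], [-0.001, -0.0, -1.0]]
ft_force: [-5.8, 0.4, 4.4]
finger_gap: 1.001
gripper_force: 2.7
```

View pics/s2.png

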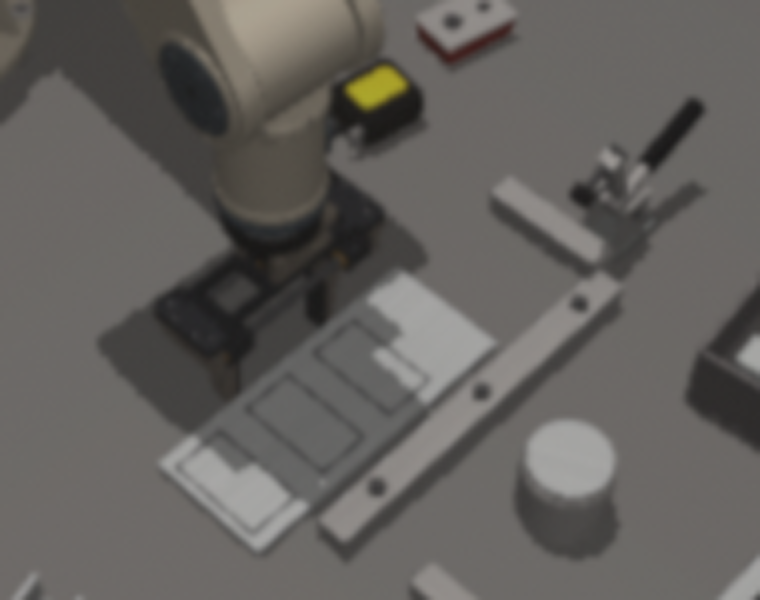

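The plate is now square and about 10-15 mm short of the fence, with both fingers on its long edge. I'll push until it makes contact.

```bash
python3 -m crank '[[-1,[0.03,0,0],0],[-1,[0.05,0,0],0],[-1,[0.06,0,0],0],[-1,[0.07,0,0],0],[-1,[0.08,0,0],0],[-1,[0.085,0,0],0],[-1,[0.085,0,0],0]]'
```

```text
time: 5.48
tcp_pos: [0.5305, -0.0275, 0.0036]
tcp_rot: [[1.0, -0.0, -0.003], [-0.0, -1.0, -0.0], [-0.003, 0.0, -1.0]]
ft_force: [-7.7, -1.2, 6.1]
finger_gap: 0.998
gripper_force: 4.1
```

```bash
python3 -m crank '[[0,[-0.1,0,0],0],[0,[-0.15,0,-0.1],0],[0,[-0.15,0,-0.5],0],[0,[-0.15,0,-0.5],0]]'|head -2
python3 -c "
from rig import robot;print(robot.get_state()['joints'])"
python3 -m crank '[[0,[0.3,0.85,0],-0.3],[0,[0.48,0.9,0],-0.5],[0,[0.48,0.9,0],-0.8],[0,[0.48,0.9,0],-1],[0,[0.48,0.9,0],-1],[0,[0.48,0.9,0],-1],[0,[0.48,0.9,0],-1],[0,[0.48,0.9,0],-1]]'
python3 - <<'E'
from h import *
c=cam('scene'); k=.25
im=c['im'][120:270,150:350]; cv2.imwrite('pics/s3.png',cv2.resize(im,None,fx=4,fy=4,interpolation=cv2.INTER_CUBIC))
E
```

```text
time: 5.98
tcp_pos: [0.5054, -0.0276, 0.1074]
[-5.75336406e-02  3.03486271e-01  1.98564378e+00  3.87162141e-05
  8.44834412e-01  1.51380662e+00]
time: 6.98
tcp_pos: [0.5993, -0.2079, 0.1041]
tcp_rot: [[0.079, 0.997, 0.002], [0.997, -0.079, -0.001], [-0.001, 0.003, -1.0]]
ft_force: [-0.4, -0.8, 0.0]
finger_gap: 0.502
gripper_force: 0.0
```

View pics/s3.png

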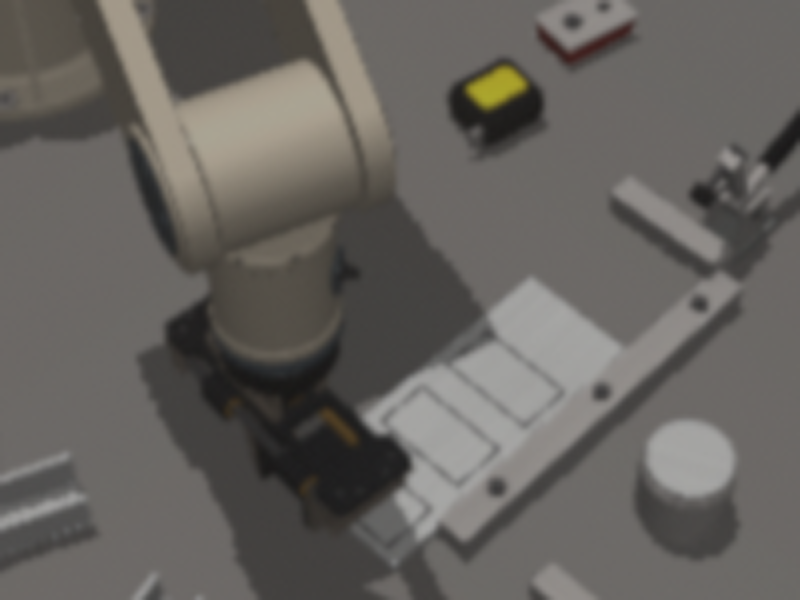

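The plate touches or nearly touches the fence. Its far-right corner is at about (395,567) in the crop and its far-left corner at about (622,350).

```bash
python3 - <<'E'
from h import *
c=cam('scene')
for u,v,z in [(395,562,.01),(622,350,.01),(532,277,.01)]: print(ray(c,150+u/4,120+v/4,z).round(4))
print(robot.get_state()['joints'])
E
```

```text
[ 0.6528 -0.1605  0.01  ]
[0.6464 0.1025 0.01  ]
[0.5456 0.106  0.01  ]
[-3.36172303e-01  4.83187921e-01  1.70423445e+00  3.57671096e-05
  9.51993495e-01 -2.53493468e-01]
```

```bash
python3 -m crank '[[0,[0,0,0.3],-0.05],[0,[0,-0.02,0.45],-0.05],[0,[0,-0.02,0.5],-0.05],[0,[0,-0.02,0.5],-0.05]]'
python3 -m crank '[[0,[0.1,0,0],0],[0,[0.2,0,0],0],[0,[0.3,0,0],0],[0,[0.4,0,0],0],[0,[0.5,0,0],0],[0,[0.58,0,0],0],[0,[0.62,0,0],0],[0,[0.64,0,0],0]]'
```

```text
time: 7.58
tcp_pos: [0.5949, -0.2073, 0.0038]
tcp_rot: [[0.009, 1.0, 0.001], [1.0, -0.009, -0.0], [-0.0, 0.001, -1.0]]
ft_force: [0.6, 0.2, 0.6]
finger_gap: 0.499
gripper_force: 0.0
time: 8.57
tcp_pos: [0.5955, -0.0786, 0.0041]
tcp_rot: [[0.005, 1.0, 0.001], [1.0, -0.005, -0.001], [-0.001, 0.001, -1.0]]
ft_force: [-0.2, -5.9, 4.1]
finger_gap: 0.502
gripper_force: 2.9
```

```bash
python3 -m crank '[[0,[0.02,0,0],0],[0,[0.035,0,0],0],[0,[0.045,0,0],0],[0,[0.055,0,0],0],[0,[0.055,0,0],0]]'
python3 - <<'E'
from h import *
c=cam('scene')
im=c['im'][110:230,200:360]; cv2.imwrite('pics/s4.png',cv2.resize(im,None,fx=5,fy=5,interpolation=cv2.INTER_CUBIC))
E
```

```text
time: 9.2
tcp_pos: [0.5955, -0.0688, 0.004]
tcp_rot: [[0.006, 1.0, 0.001], [1.0, -0.006, -0.001], [-0.001, 0.001, -1.0]]
ft_force: [-1.2, -8.9, 4.2]
finger_gap: 0.5
gripper_force: 4.3
```

View pics/s4.png

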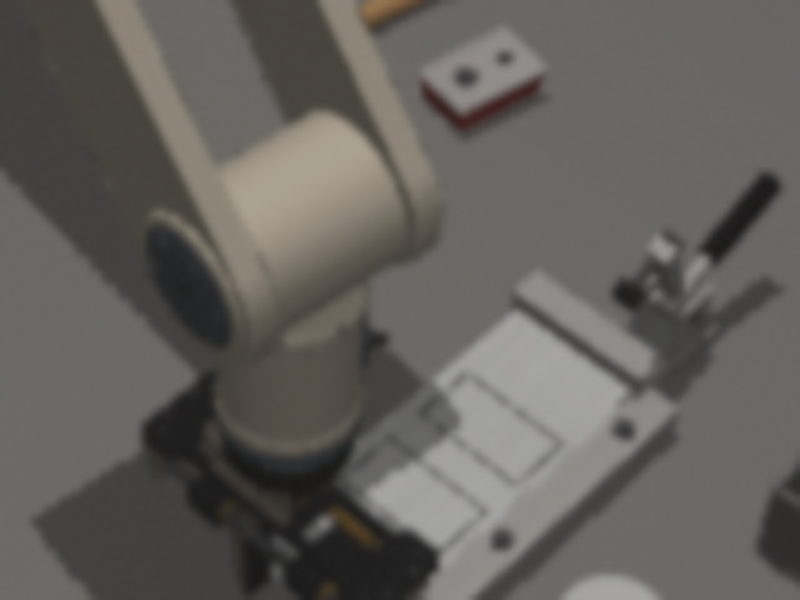

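The plate is nearly at the end stop, and the dark strip there may just be the stop's shaded face. I'll keep pushing until the force rises.

```bash
for i in 1; do python3 -m crank '[[0,[0.015,0,0],0],[0,[0.015,0,0],0],[0,[0.015,0,0],0]]'; done
```

```text
time: 9.62
tcp_pos: [0.5963, -0.0682, 0.0041]
tcp_rot: [[0.005, 1.0, 0.002], [1.0, -0.005, -0.004], [-0.004, 0.002, -1.0]]
ft_force: [1.3, -21.4, 0.6]
finger_gap: 0.5
gripper_force: 11.0
```

```bash
python3 -m crank '[[0,[0.015,0,0],0],[0,[0.015,0,0],0],[0,[0.015,0,0],0]]'
```

```text
time: 10.0
tcp_pos: [0.5966, -0.0678, 0.0041]
tcp_rot: [[0.003, 1.0, 0.003], [1.0, -0.003, -0.008], [-0.008, 0.003, -1.0]]
ft_force: [1.4, -36.5, 0.5]
finger_gap: 0.494
gripper_force: 18.4
```

```bash
python3 -m crank '[[0,[-0.1,0,0],0],[0,[-0.2,0,-0.05],0],[-1,[-0.2,0,-0.3],0],[-1,[-0.2,0,-0.5],0],[-1,[-0.2,0,-0.5],0]]'|head -2
python3 -m crank '[[-1,[0.2,-0.5,0],0.15],[-1,[0.5,-0.5,0],0.3],[-1,[0.91,-0.5,0],0.5],[-1,[0.91,-0.5,0],0.7],[-1,[0.91,-0.5,0],1],[-1,[0.91,-0.5,0],1],[-1,[0.91,-0.5,0],1],[-1,[0.91,-0.5,0],1]]'
```

```text
time: 10.62
tcp_pos: [0.5973, -0.1026, 0.1074]
time: 11.62
tcp_pos: [0.4954, 0.0806, 0.1029]
tcp_rot: [[0.995, 0.097, -0.002], [0.097, -0.995, 0.0], [-0.002, -0.0, -1.0]]
ft_force: [-1.5, 0.5, -0.4]
finger_gap: 1.001
gripper_force: 0.0
```

```bash
python3 -m crank '[[-1,[0,0,0.2],0.062],[-1,[0,0,0.4],0.062],[-1,[0,0,0.49],0.062],[-1,[0,0,0.495],0.062],[-1,[0,0,0.495],0.062]]'|head -3
python3 -m crank '[[-1,[0.08,0,0],0],[-1,[0.14,0,0],0],[-1,[0.16,0,0],0],[-1,[0.175,0,0],0],[-1,[0.19,0,0],0],[-1,[0.19,0,0],0]]'
```

```text
time: 12.25
tcp_pos: [0.4962, 0.0805, 0.0048]
tcp_rot: [[1.0, 0.005, -0.0], [0.005, -1.0, 0.0], [-0.0, -0.0, -1.0]]
time: 13.0
tcp_pos: [0.5306, 0.0804, 0.0039]
tcp_rot: [[1.0, 0.006, -0.007], [0.006, -1.0, -0.001], [-0.007, 0.001, -1.0]]
ft_force: [-8.5, 1.0, 5.9]
finger_gap: 0.997
gripper_force: 4.6
```

```bash
python3 -m crank '[[-1,[0.02,0,0],0],[-1,[0.025,0,0],0],[-1,[0.025,0,0],0]]'
```

```text
time: 13.38
tcp_pos: [0.5309, 0.0802, 0.0033]
tcp_rot: [[1.0, 0.006, -0.015], [0.005, -1.0, -0.001], [-0.015, 0.001, -1.0]]
ft_force: [-21.7, 1.3, 15.0]
finger_gap: 1.001
gripper_force: 10.8
```

```bash
python3 -m crank '[[-1,[0.01,0,0],0],[-1,[0.01,0,0],0],[-1,[0.01,0,0],0]]'
```

```text
time: 13.75
tcp_pos: [0.5309, 0.0801, 0.003]
tcp_rot: [[1.0, 0.006, -0.019], [0.005, -1.0, -0.002], [-0.019, 0.002, -1.0]]
ft_force: [-26.3, 3.8, 19.5]
finger_gap: 1.0
gripper_force: 13.3
```

```bash
python3 -m crank '[[-1,[-0.1,0,0],0],[-1,[-0.18,0,-0.1],0],[-1,[-0.18,0,-0.6],0],[-1,[-0.18,0,-1],0],[-1,[-0.18,0,-1],0],[-1,[-0.18,0,-1],0],[-1,[-0.18,0,-1],0]]'|head -3
python3 - <<'E'
from h import *
c=cam('wrist'); cv2.imwrite('pics/w5.png',cv2.resize(c['im'],(800,600),interpolation=cv2.INTER_CUBIC)); np.save('w5.npy',c,allow_pickle=True)
E
```

```text
time: 14.62
tcp_pos: [0.5046, 0.0805, 0.204]
tcp_rot: [[1.0, 0.005, -0.001], [0.005, -1.0, -0.0], [-0.001, 0.0, -1.0]]
```

View pics/w5.png

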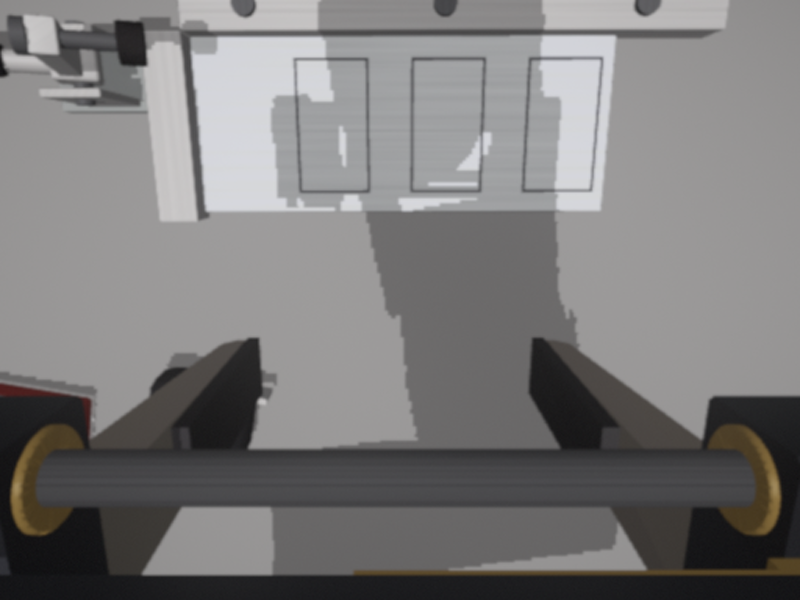

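The picture shows the plate flush. Its top edge meets the fence at row 35, and its left edge meets the stop at columns 190-205. Outline corners are O1 (294,59)-(369,191), O2 (412,58)-(481,191) and O3 (529,58)-(593,191). Next is the clamp.

```bash
python3 -m crank '[[0,[0.2,-0.4,0],-0.2],[0,[0.612,-0.8,0],-0.4],[0,[0.612,-0.8,0],-0.6],[0,[0.612,-0.8,0],-0.8],[0,[0.612,-0.8,0],-1],[0,[0.612,-0.8,0],-1],[0,[0.612,-0.8,0],-1],[0,[0.612,-0.8,0],-1]]'
python3 -m crank '[[0,[0.2,0,0],-0.05],[0,[0.4,0,0],-0.05],[0,[0.5,0,0],-0.05],[0,[0.5,0,0],-0.05]]'
python3 - <<'E'
from h import *
c=np.load('w5.npy',allow_pickle=True).item(); k=.64
O={1:[(294,59),(368,59),(369,191),(300,191)],2:[(412,58),(484,58),(481,191),(411,191)],3:[(529,58),(602,58),(593,191),(523,191)]}
for n in O:
    P=np.array([ray(c,u*k,v*k,.01)[:2] for u,v in O[n]]); print(n,P.mean(0).round(4),np.ptp(P,0).round(4))
for u,v,z in [(190,35,.01),(615,35,.01),(600,210,.01),(205,211,.01),(205,218,0),(720,33,0)]: print(ray(c,u*k,v*k,z).round(4))
E
```

```text
time: 15.68
tcp_pos: [0.6256, 0.2408, 0.2016]
tcp_rot: [[0.059, 0.998, -0.004], [0.998, -0.059, -0.002], [-0.002, -0.004, -1.0]]
ft_force: [0.4, -0.2, 0.2]
finger_gap: 0.502
gripper_force: 0.0
time: 16.18
tcp_pos: [0.6326, 0.3415, 0.2028]
tcp_rot: [[-0.015, 1.0, -0.002], [1.0, 0.015, -0.001], [-0.001, -0.002, -1.0]]
ft_force: [-0.0, 0.4, -0.6]
finger_gap: 0.497
gripper_force: 0.0
1 [0.5938 0.1213] [0.0831 0.0473]
2 [0.5944 0.0462] [0.0837 0.0477]
3 [ 0.5947 -0.0291] [0.0836 0.0487]
[0.649  0.2103 0.01  ]
[ 0.6501 -0.0585  0.01  ]
[ 0.5404 -0.0596  0.01  ]
[0.5386 0.2098 0.01  ]
[0.5328 0.2138 0.    ]
[ 0.6538 -0.1303  0.    ]
```

```bash
python3 -m crank '[[0,[0,-0.03,0.3],-0.01],[0,[0,-0.03,0.6],-0.01],[0,[0,-0.03,0.74],-0.01],[0,[0,-0.03,0.76],-0.01],[0,[0,-0.03,0.76],-0.01]]'
python3 - <<'E'
from h import *
c=cam('side')
im=c['im'][180:290,140:287]; cv2.imwrite('pics/d6.png',cv2.resize(im,None,fx=5,fy=5,interpolation=cv2.INTER_CUBIC))
E
```

```text
time: 16.8
tcp_pos: [0.6279, 0.3403, 0.0535]
tcp_rot: [[-0.028, 1.0, 0.001], [1.0, 0.028, 0.0], [0.0, 0.001, -1.0]]
ft_force: [-0.1, 0.2, -0.1]
finger_gap: 0.503
gripper_force: 0.0
```

View pics/d6.png

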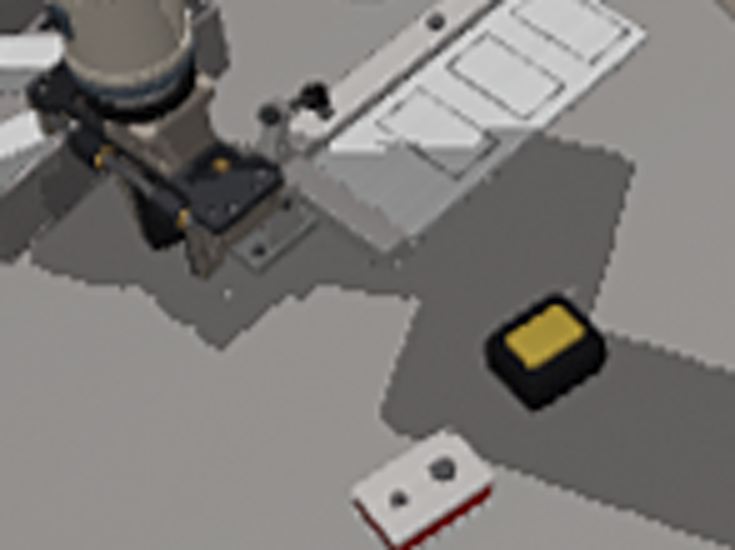

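The gripper straddles the handle and the side view is clear, so I'll close on it.

```bash
python3 -m crank '[[0,[0,0,0.01],0.018],[0.5,[0,0,0.01],0.018],[1,[0,0,0.01],0.018],[1,[0,0,0.01],0.018],[1,[0,0,0.01],0.018],[1,[0,0,0.01],0.018]]'
```

```text
time: 17.6
tcp_pos: [0.6254, 0.3411, 0.0504]
tcp_rot: [[-0.001, 1.0, -0.003], [1.0, 0.001, -0.0], [-0.0, -0.003, -1.0]]
ft_force: [-7.3, 1.9, 3.7]
finger_gap: 0.187
gripper_force: 30.0
```

```bash
python3 -m crank '[[1,[-0.02,0,-0.052],0],[1,[-0.043,0,-0.103],0],[1,[-0.075,0,-0.148],0],[1,[-0.11,0,-0.19],0],[1,[-0.153,0,-0.226],0],[1,[-0.198,0,-0.258],0],[1,[-0.198,0,-0.258],0]]'
```

```text
time: 18.48
tcp_pos: [0.6258, 0.2993, 0.1017]
tcp_rot: [[-0.0, 1.0, -0.003], [1.0, 0.0, -0.002], [-0.002, -0.003, -1.0]]
ft_force: [-6.8, -5.3, -10.7]
finger_gap: 0.188
gripper_force: 30.0
```

```bash
python3 -m crank '[[1,[-0.05,0,-0.024],0],[1,[-0.103,0,-0.043],0],[1,[-0.157,0,-0.053],0],[1,[-0.2,0,-0.057],0],[1,[-0.213,0,-0.057],0],[1,[-0.222,0,-0.057],0],[1,[-0.222,0,-0.057],0]]'
```

```text
time: 19.35
tcp_pos: [0.6261, 0.2581, 0.1143]
tcp_rot: [[0.0, 1.0, -0.002], [1.0, -0.0, 0.002], [0.002, -0.002, -1.0]]
ft_force: [-8.9, 4.8, -6.2]
finger_gap: 0.191
gripper_force: 30.0
```

```bash
python3 -m crank '[[1,[-0.02,0,0],0],[1,[-0.025,0,0],0],[1,[-0.025,0,0],0]]'
python3 - <<'E'
from h import *
c=cam('side')
im=c['im'][180:290,140:287]; cv2.imwrite('pics/d7.png',cv2.resize(im,None,fx=5,fy=5,interpolation=cv2.INTER_CUBIC))
E
```

```text
time: 19.73
tcp_pos: [0.6262, 0.2534, 0.1145]
tcp_rot: [[-0.0, 1.0, -0.002], [1.0, 0.0, 0.003], [0.003, -0.002, -1.0]]
ft_force: [-9.4, 5.9, -4.3]
finger_gap: 0.188
gripper_force: 30.0
```

View pics/d7.png

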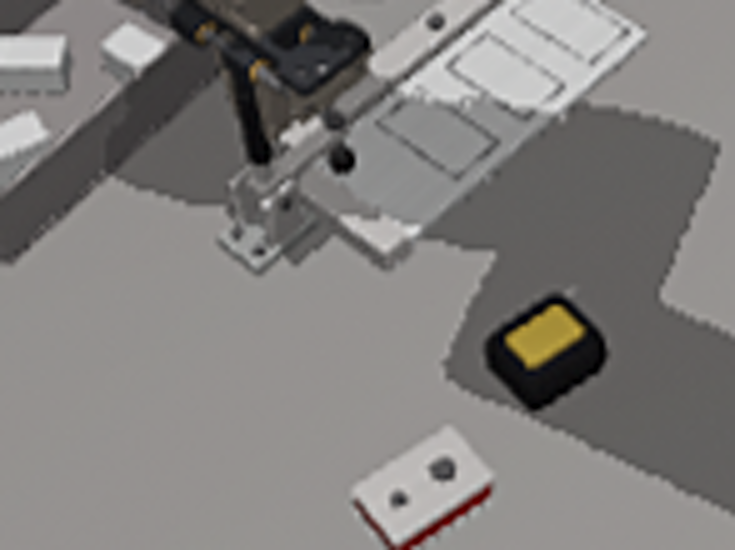

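The arm has swung down and its foot is at or just above the plate at (342,158). I'll push on to feel the stop.

```bash
python3 -m crank '[[1,[-0.02,0,0],0],[1,[-0.025,0,0],0],[1,[-0.025,0,0],0]]'
```

```text
time: 20.15
tcp_pos: [0.6262, 0.2518, 0.1145]
tcp_rot: [[0.0, 1.0, -0.001], [1.0, -0.0, 0.008], [0.008, -0.001, -1.0]]
ft_force: [-10.2, 20.8, -7.9]
finger_gap: 0.188
gripper_force: 30.0
```

```bash
python3 -m crank '[[1,[0.02,0,0],0],[0,[0.025,0,0],0],[0,[0.025,0,0],0],[0,[0.025,0,-0.3],0],[0,[0.025,0,-0.7],0],[0,[0.025,0,-0.7],0],[0,[0.025,0,-0.7],0]]'
python3 - <<'E'
from h import *
d=cam('side')
im=d['im'][170:300,150:310]; cv2.imwrite('pics/d8.png',cv2.resize(im,None,fx=5,fy=4.6,interpolation=cv2.INTER_CUBIC))
c=cam('scene')
for n,c in (('scene',c),('side',d)):
    cv2.imwrite(f'pics/{n}1.png',c['im'])
E
```

```text
time: 21.02
tcp_pos: [0.6285, 0.2519, 0.2555]
tcp_rot: [[-0.0, 1.0, 0.004], [1.0, 0.0, 0.001], [0.001, 0.004, -1.0]]
ft_force: [0.4, -0.4, -1.4]
finger_gap: 0.501
gripper_force: 0.0
```

View pics/d8.png

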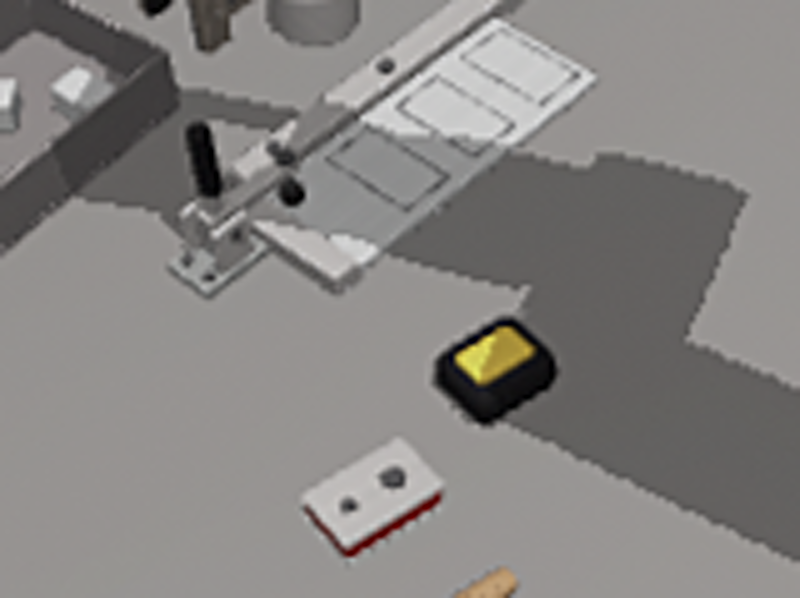

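The clamp is closed: the handle stands upright at (203,160) and the foot is down on the plate at (290,190). Next I'll look at the channels from near.

```bash
python3 -m crank '[[-1,[-1,-0.26,0],0],[-1,[-1,-0.26,0],0],[-1,[-1,-0.26,0],0],[-1,[-1,-0.26,0],0]]'|head -1
python3 -m crank '[[-1,[-1,-0.27,0],0],[-1,[-1,-0.27,0],0],[-1,[-1,-0.27,0],0],[-1,[-1,-0.27,0],0]]'|head -1
python3 -m crank '[[-1,[-1,-0.27,0],0],[-1,[-1,-0.27,0],0],[-1,[-1,-0.27,0],0],[-1,[-1,-0.27,0],0],[-1,[-1,-0.27,0],0]]'
python3 - <<'E'
from h import *
c=cam('wrist'); cv2.imwrite('pics/w9.png',cv2.resize(c['im'],(800,600),interpolation=cv2.INTER_CUBIC)); np.save('w9.npy',c,allow_pickle=True)
E
```

```text
time: 21.62
time: 22.12
time: 22.75
tcp_pos: [0.4679, -0.3479, 0.2526]
tcp_rot: [[0.001, 1.0, -0.001], [1.0, -0.001, 0.001], [0.001, -0.001, -1.0]]
ft_force: [0.5, -0.1, 0.3]
finger_gap: 1.002
gripper_force: 0.0
```

View pics/w9.png

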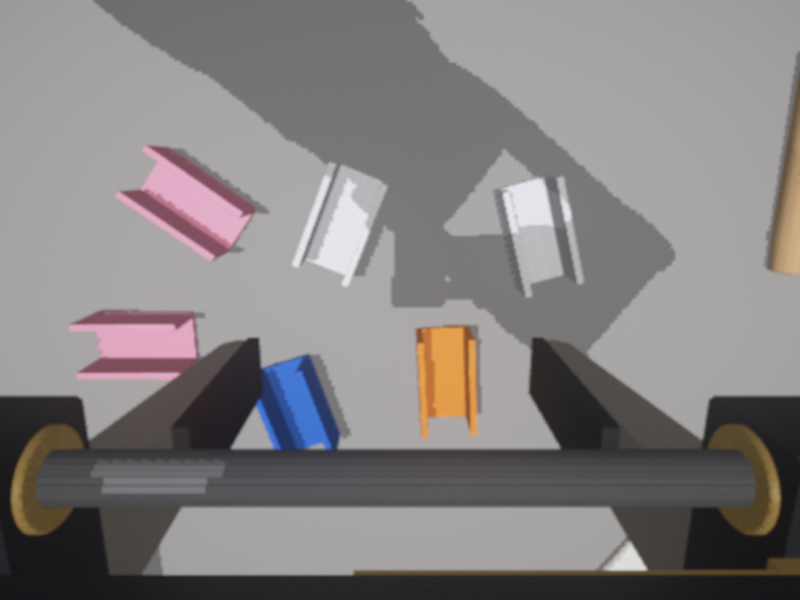

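Two grey channels, A centred near (340,225) and B near (540,235), both open side up. The pink, blue and orange look-alikes are clear of them.

```bash
cat > q.py <<'E'
from h import *
def quad(c,Q,z,k=.64):
    # Q: farL, farR, nearR, nearL  (image), rim corners at height z
    P=np.array([ray(c,u*k,v*k,z)[:2] for u,v in Q]); far=(P[0]+P[1])/2; near=(P[2]+P[3])/2
    ax=far-near; print('centre',P.mean(0).round(4),'len',np.linalg.norm(ax).round(4),'wid',np.linalg.norm((P[0]+P[3]-P[1]-P[2])/2).round(4),'ang',np.degrees(np.arctan2(ax[1],ax[0])).round(1),'far',far.round(4),'near',near.round(4))
E
python3 - <<'E'
from q import *
c=np.load('w9.npy',allow_pickle=True).item()
quad(c,[(331,164),(386,186),(347,286),(294,266)],.04)
quad(c,[(496,190),(564,178),(582,283),(528,296)],.04)
E
```

```text
centre [ 0.4263 -0.3252] len 0.0784 wid 0.0415 ang 68.0 far [ 0.441  -0.2888] near [ 0.4116 -0.3615]
centre [ 0.5738 -0.3337] len 0.0802 wid 0.0445 ang 106.7 far [ 0.5623 -0.2953] near [ 0.5853 -0.3721]
```

```bash
python3 -m crank '[[-0.3,[-0.068,-0.28,0.2],0.1],[-0.3,[-0.068,-0.28,0.5],0.244],[-0.3,[-0.068,-0.28,0.76],0.244],[-0.3,[-0.068,-0.28,0.85],0.244],[-0.3,[-0.068,-0.28,0.85],0.244]]'
python3 - <<'E'
from q import *
c=cam('wrist'); cv2.imwrite('pics/w10.png',cv2.resize(c['im'],(800,600),interpolation=cv2.INTER_CUBIC)); np.save('w10.npy',c,allow_pickle=True)
E
```

```text
time: 23.42
tcp_pos: [0.4123, -0.3606, 0.0834]
tcp_rot: [[0.371, 0.929, -0.001], [0.929, -0.371, 0.001], [0.001, -0.001, -1.0]]
ft_force: [0.2, -0.4, 0.7]
finger_gap: 0.65
gripper_force: 0.0
```

View pics/w10.png

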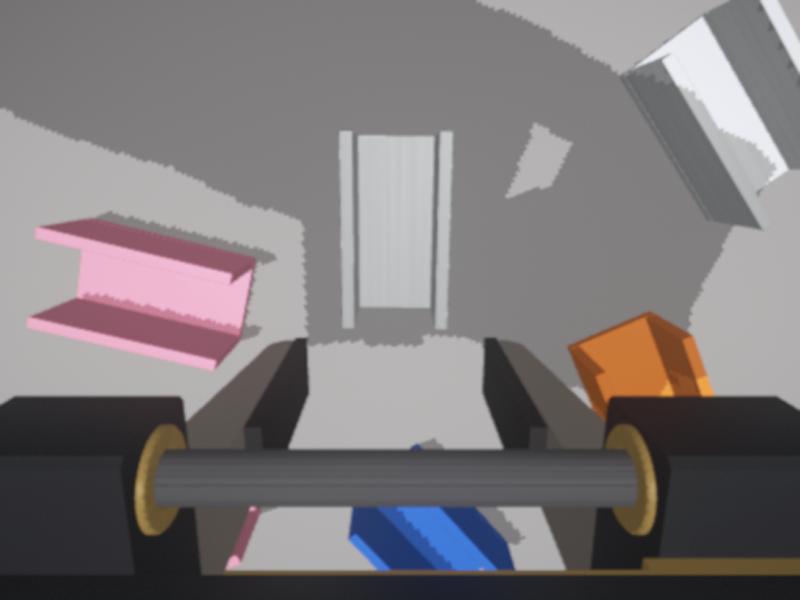

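Channel A is square to the tool, with its rim at columns 340-453 and rows 131-328. It lies between the fingers, and orange and pink are clear.

```bash
python3 - <<'E'
from q import *
c=np.load('w10.npy',allow_pickle=True).item()
quad(c,[(340,131),(453,131),(447,328),(342,328)],.04)
E
```

```text
centre [ 0.4258 -0.3247] len 0.0797 wid 0.044 ang 67.6 far [ 0.441  -0.2879] near [ 0.4107 -0.3616]
```

```bash
python3 -m crank '[[-0.3,[0,0,0.15],0],[-0.3,[0,0,0.255],0],[-0.3,[0,0,0.255],0],[0.3,[0,0,0.255],0],[1,[0,0,0.255],0],[1,[0,0,0.255],0],[1,[0,0,0.255],0]]'
python3 -m crank '[[1,[0,0,-0.1],0],[1,[0,0,-0.25],0],[1,[0,0,-0.4],0],[1,[0,0,-0.5],0],[1,[0,0,-0.5],0]]'
python3 - <<'E'
from h import *
c=cam('wrist'); cv2.imwrite('pics/w11.png',c['im'])
g=cv2.cvtColor(c['im'],cv2.COLOR_BGR2GRAY)
print(g[60:300:10,200:330:8])
E
```

```text
time: 24.35
tcp_pos: [0.4126, -0.3626, 0.0341]
tcp_rot: [[0.373, 0.928, 0.002], [0.928, -0.373, -0.002], [-0.001, 0.002, -1.0]]
ft_force: [-0.3, 0.4, 7.5]
finger_gap: 0.467
gripper_force: 30.0
time: 24.98
tcp_pos: [0.4126, -0.3626, 0.1344]
tcp_rot: [[0.373, 0.928, 0.003], [0.928, -0.373, -0.002], [-0.001, 0.004, -1.0]]
ft_force: [-0.6, -0.2, -1.0]
finger_gap: 0.467
gripper_force: 30.0
[[126 126 127 127 127 127 127 127 127 127 127 128 127 127 127 127 127]
 [127 127 127 127 128 128 128 128 128 128 128 128 128 127 127 158 128]
 [127 193 118 128 129 128 129 129 130 131 129 198 181 129 128 179 179]
 [128 192 123 196 196 197 201 202 198 203 178 197 214 130 130 180 179]
 [129 192 124 197 195 197 201 201 197 202 178 196 206 131 130 180 179]
 [129 191 140 197 196 197 200 201 197 202 177 231 205 131 131 180 180]
 [130 190 153 194 195 197 199 200 197 201 177 239 199 132 131 178 131]
 [167 188 159 193 194 197 199 199 197 200 176 240 201 132 131 131 130]
 [132 185 172 192 194 196 198 199 196 199 174 241 201 132 131 131 130]
 [181 188 177 186 193 196 197 198 195 198 174 241 198 132 132 131 130]
 [
[... 292 characters left out ...]
185 141 191 191 191 192 191 191 168 187 182 180 146 130 130]
 [181 177 184 130 190 190 189 191 190 190 166 186 179 180 180 180 162]
 [ 91  55 183 148 181 181 181 181 181 181 179 185  75  86  92 179 179]
 [ 55  53 183 181 181 181 181 181 181 181 181 184  60  50  88  89 172]
 [ 51  50 180 181 181 181 181 181 181 180 180 180  48  48  79  87  86]
 [ 46  47 180 180 180 180 180 180 180 179 180 180  45  44  45  86  86]
 [ 45  45 179 180 180 180 180 109  67 129 138 180  72  42  41  60  85]
 [ 42 130 179 179 179 174 123 123  65  64 128 139 174  38  38  40  85]
 [ 40 178 179 179  89  92 122 122 121  66  61 124 135  37  37  56  74]
 [ 65  64  65  65  66  66  66  66  65  66  65  64  63  63  63  62  62]]
```

Gravity alone does not swing the channel in the grip, so it is held stiffly. I'll tip it by pressing its lower front edge against the top of the fence's free end, with the tool travelling on an arc.

```bash
python3 -m crank '[[1,[0.2,0.15,0],-0.08],[1,[0.4,0.35,0],-0.18],[1,[0.6,0.6,0],-0.243],[1,[0.8,0.8,0],-0.243],[1,[0.8,0.8,0],-0.243],[1,[0.8,0.8,0],-0.243]]'
```

```text
time: 25.78
tcp_pos: [0.6186, -0.2726, 0.1309]
tcp_rot: [[0.0, 1.0, -0.003], [1.0, -0.0, 0.001], [0.001, -0.003, -1.0]]
ft_force: [0.0, -0.7, -1.0]
finger_gap: 0.465
gripper_force: 30.0
```

```bash
python3 -m crank '[[1,[0.15,0.232,0],0],[1,[0.3,0.232,0.1],0],[1,[0.3,0.232,0.3],0],[1,[0.3,0.232,0.38],0],[1,[0.3,0.232,0.38],0]]'
python3 -m crank '[[1,[0.03,0,0],0],[1,[0.05,0,0],0],[1,[0.06,0,0],0],[1,[0.065,0,0],0],[1,[0.065,0,0],0]]'
```

```text
time: 26.4
tcp_pos: [0.6647, -0.2138, 0.0554]
tcp_rot: [[0.002, 1.0, -0.003], [1.0, -0.002, 0.001], [0.001, -0.003, -1.0]]
ft_force: [0.0, -1.4, -0.9]
finger_gap: 0.462
gripper_force: 30.0
time: 27.02
tcp_pos: [0.6665, -0.2001, 0.0568]
tcp_rot: [[0.001, 1.0, 0.0], [1.0, -0.001, -0.0], [-0.0, 0.0, -1.0]]
ft_force: [0.0, 0.2, -1.6]
finger_gap: 0.467
gripper_force: 30.0
```

```bash
python3 -m crank '[[1,[0.025,0,-0.01],0],[1,[0.04,0,-0.03],0],[1,[0.055,0,-0.06],0],[1,[0.075,0,-0.09],0],[1,[0.075,0,-0.09],0]]'
```

```text
time: 27.65
tcp_pos: [0.6666, -0.1848, 0.0752]
tcp_rot: [[0.001, 1.0, 0.001], [1.0, -0.001, -0.0], [-0.0, 0.001, -1.0]]
ft_force: [0.5, -2.0, -0.2]
finger_gap: 0.465
gripper_force: 30.0
```

```bash
cat > wid.py <<'E'
from h import *
c=cam('wrist'); g=cv2.cvtColor(c['im'],cv2.COLOR_BGR2GRAY).astype(int)
h=cv2.cvtColor(c['im'],cv2.COLOR_BGR2HSV)
np.set_printoptions(linewidth=250)
print('cols 196..316 step 4')
for r in range(40,236,6): print(r,g[r,196:320:4])
cv2.imwrite('pics/w_last.png',c['im'])
E
python3 wid.py
```

```text
cols 196..316 step 4
40 [173 173 173 173 173 173 173 174 177 225 226 225 223 223 223 228 224 228 223 221 124 171 174 173 173 173 173 173 173 173 173]
46 [173 173 174 173 173 174 174 174 170 224 226 225 224 224 223 228 225 229 223 220 124 172 174 174 174 174 173 173 173 173 173]
52 [173 174 174 174 174 174 174 174 171 225 227 225 224 224 224 229 225 230 224 221 125 172 175 174 174 174 174 173 173 173 174]
58 [174 174 174 174 174 175 175 175 172 225 227 226 225 224 225 229 226 230 224 222 126 172 175 174 174 174 175 174 174 174 174]
64 [123 124 170 174 174 174 174 175 179 226 228 226 226 225 225 229 226 231 225 222 127 173 175 175 175 175 174 174 174 174 174]
70 [123 124 126 128 160 175 174 175 178 226 228 227 226 225 226 230 227 231 225 222 127 173 176 175 175 175 175 175 174 174 174]
76 [124 124 125 135 173 173 173 175 176 226 229 227 227 226 227 230 227 232 225 223 127 173 175 175 175 175 175 175 175 174 175]
82 [124 124 124 125 125 125 126 126 126 165 202 215 215 226 227 231 227 232 225 223 128 173 179 180 177 175 175 175 175 174 175]
88 [124 124 125 122 179 179 123 126 124 165 169
[... 2500 characters left out ...]
7 188 189 151 109 185 184 131 126 125 124 125 125]
208 [125 125 124 125 179 183 135 124 188 187 188 187 191 187 189 189 190 188 188 188 190 157 106 185 184 126 125 125 125 125 124]
214 [124 124 124 123 180 183 142 125 189 187 189 187 192 187 190 189 190 188 188 188 190 157 102 185 185 132 123 125 125 125 124]
220 [ 83  83  48  45 163 183 142 125 189 188 189 188 192 188 190 189 190 189 188 189 190 164 102 185 185  57  46  80  83  84  93]
226 [ 83  65  44  43 169 183 142 125 189 188 189 189 192 188 190 190 190 189 189 189 191 165 103 185 185  65  44  48  83  82  82]
232 [ 80  43  41  42 170 184 143 121 153 146 144 146 148 135 134 139 142 142 146 145 135 130 110 183 183  63  42  41  65  82  83]
```

It rotated about 16 degrees as planned, judged from the far rim width of 81 px at row 85. I'll carry on along the arc.

```bash
python3 -m crank '[[1,[0.045,0,-0.038],0],[1,[0.08,0,-0.07],0],[1,[0.125,0,-0.1],0],[1,[0.175,0,-0.125],0],[1,[0.225,0,-0.143],0],[1,[0.27,0,-0.155],0],[1,[0.27,0,-0.155],0]]'; python3 wid.py | awk 'NR%2==0'
```

```text
time: 28.58
tcp_pos: [0.6667, -0.1305, 0.1061]
tcp_rot: [[0.0, 1.0, 0.001], [1.0, -0.0, -0.0], [-0.0, 0.001, -1.0]]
ft_force: [-0.0, -2.0, 1.7]
finger_gap: 0.47
gripper_force: 30.0
40 [213 213 213 213 164 211 213 213 213 191 196 195 197 195 196 198 198 198 198 113 106 152 152 152 152 152 152 151 152 151 152]
52 [214 214 214 214 180 210 214 214 214 193 197 196 197 195 196 198 198 198 198 114 107 153 153 153 153 153 152 153 152 152 153]
64 [214 214 214 214 196 210 214 214 214 192 198 196 197 196 196 198 199 198 198 114 108 153 154 153 153 154 153 153 153 153 153]
76 [214 215 214 214 207 197 214 215 215 188 198 197 198 196 196 199 199 198 198 113 151 154 154 154 154 154 153 154 153 154 153]
88 [162 162 163 162 169 203 215 214 215 183 198 197 198 196 196 199 199 199 197 112 152 154 154 154 154 154 154 154 154 154 154]
100 [109 109 109 109 109 109 109 140 153 176 196 196 199 194 194 197 198 199 197 112 152 155 155 154 154 154 154 155 154 154 154]
112 [108 108 108 108 109 109 109 109 109 118 141 137  77  77  78  76  90 145 143 109 119 120 120 142 154 153 154 154 154 154 154]
124 [107 107 1
[... 585 characters left out ...]
2 106  90 111 168 137 108 107 107 107 107 107 107]
184 [106 106 106 106 107 128 130  96 102 134 133 133 133 134 134 135 134 133 135 133 101  89 130 131 107 107 107 107 107 107 107]
196 [106 107 106 107 107 130 129  95 116 134 133 133 134 134 134 135 134 132 135 134 120  87 127 129 110 107 107 107 107 106 107]
208 [106 106 106 106 114 130 124  94 125 134 133 133 135 133 135 134 134 131 134 133 131  86 111 130 127 107 106 106 106 106 106]
220 [ 68  69  36  32  98 129 113  94 132 134 133 133 134 133 135 133 134 131 133 133 134  89  92 130 127  34  33  66  69  70  78]
232 [ 67  32  32  32 127 138 114  94 133 134 134 133 135 132 134 133 134 133 133 132 133  99  85 137 139  40  32  33  49  68  68]
```

The angle is now about 57 degrees (far rim at row 143, 66 px wide). I'll continue to about 80.

```bash
python3 -m crank '[[1,[0.04,0,-0.008],0],[1,[0.08,0,-0.012],0],[1,[0.12,0,-0.013],0],[1,[0.14,0,-0.01],0],[1,[0.14,0,-0.01],0]]'; python3 wid.py | awk 'NR%2==0'|tail -13
```

```text
time: 29.25
tcp_pos: [0.6663, -0.1028, 0.1077]
tcp_rot: [[0.0, 1.0, -0.0], [1.0, -0.0, -0.0], [-0.0, -0.0, -1.0]]
ft_force: [-1.7, -0.9, 1.7]
finger_gap: 0.462
gripper_force: 30.0
88 [215 215 215 215 214 155 215 215 215 197 196 196 197 194 193 197 197 197 197 117 109 155 154 154 154 154 154 154 154 154 154]
100 [215 215 215 215 215 147 215 215 215 194 196 195 196 194 193 197 196 196 196 116 110 155 155 155 155 155 154 154 154 154 154]
112 [164 165 163 166 166  94 165 167 166 154 142 152 195 192 191 196 196 197 196 115 147 155 155 155 154 154 154 154 154 154 154]
124 [101 100  99  89  90  80 165 167 165 160 139 140 141 139 139 143 141 143 141 110 109 108 109 109 108 108 108 108 108 115 144]
136 [107 108 107 107 107 109 109 109 109 111 139 140 141 138 137 142 141 143 141 109 108 108 108 108 107 108 107 108 108 108 107]
148 [108 108 107 108 108 108 119 129 106 108 138 139  80  72  73  73  82 142 140 108 107 129 118 108 108 117 155 154 154 154 154]
160 [107 107 107 107 108 108 127 128 102 106 136 139 140 131 117 137 140 142 139 109  94 127 126 108 107 107 152 154 154 154 154]
172 [107 106 107 107 106 112 127 124  98 107 137 139 139 135 138 142 140 142 138 108  90 118 156 113 107 107 108 107 107 107 107]
184 [107 106 107 107 107 119 126 108  96 104 130 134 134 133 134 137 136 138 135 111  88  92 126 125 106 106 107 107 107 106 107]
196 [106 106 106 106 107 125 125  96 101 130 128 129 129 129 130 130 129 128 131 129 101  86 124 124 108 106 107 107 106 106 106]
208 [106 106 106 107 107 125 122  94 114 129 128 128 129 129 130 130 129 127 130 129 122  86 112 126 117 106 106 107 107 106 106]
220 [ 69  68  35  33  88 125 112  94 124 130 128 129 130 128 130 129 129 126 129 129 129  85  91 125 120  33  33  65  69  69  78]
232 [ 67  31  32  32 129 141 116  94 128 129 129 128 130 128 130 129 130 126 128 127 129  90  85 141 142  40  31  33  48  69  68]
```

It slid onto the fence top and is still at about 60 degrees. I'll finish the tilt by dragging its lower edge along the open table.

```bash
python3 -m crank '[[1,[0,0,-0.15],0],[1,[-0.1,0,-0.2],0],[1,[-0.5,0,-0.2],0],[1,[-0.8,0,-0.2],0],[1,[-0.8,0,0],0],[1,[-0.8,0,0.12],0],[1,[-0.8,0,0.12],0]]'|sed -n '1,2p;4p'
python3 -m crank '[[1,[0,0,0.02],0],[1,[0,0,0.035],0],[1,[0.05,0,0.04],0],[1,[0.1,0,0.045],0],[1,[0.15,0,0.05],0],[1,[0.2,0,0.06],0],[1,[0.25,0,0.065],0],[1,[0.28,0,0.065],0]]'; python3 wid.py | awk 'NR%2==0'|tail -13
```

```text
time: 30.18
tcp_pos: [0.6648, -0.2649, 0.0814]
ft_force: [0.1, -0.2, -0.9]
time: 31.18
tcp_pos: [0.6667, -0.2071, 0.0712]
tcp_rot: [[0.0, 1.0, 0.001], [1.0, -0.0, -0.001], [-0.001, 0.001, -1.0]]
ft_force: [-0.6, -2.9, 4.5]
finger_gap: 0.469
gripper_force: 30.0
88 [131 130 131 131 131 131 132 132 132 132 133 133 133 133 133 133 133 133 133 133 141 145 150 177 183 183 183 183 183 183 183]
100 [130 130 131 131 131 132 132 131 132 132 132 132 132 132 132 132 133 133 133 132 133 132 132 132 132 132 132 132 132 138 145]
112 [131 130 131 131 131 131 132 131 131 131 131 132 132 132 132 132 132 132 132 132 132 132 132 132 132 131 132 132 132 132 132]
124 [131 131 131 131 131 131 131 131 131 132 132 131 131 132 131 131 132 131 132 131 131 131 132 132 132 132 132 132 132 132 132]
136 [131 131 131 131 131 131 131 131 132 131 131 131 131 131 131 132 131 131 131 131 132 131 131 131 131 132 131 132 132 183 183]
148 [131 130 131 131 131 131 131 132 131 131 131 132 130 131 131 131 131 131 131 132 131 131 131 132 132 132 132 132 174 183 183]
160 [131 131 131 131 131 131 131 131 131 131 131 131 131 131 131 131 131 131 131 131 131 132 131 132 132 132 132 167 183 183 183]
172 [131 131 131 131 131 131 131 131 131 131 131 131 131 131 131 131 131 132 132 131 132 132 131 132 132 132 131 132 132 132 132]
184 [131 131 132 131 131 131 131 132 131 131 131 132 131 131 131 131 131 131 131 132 131 131 131 132 131 132 132 131 131 131 132]
196 [131 131 132 131 131 132 131 131 131 132 131 131 132 131 131 131 130 131 131 131 131 131 131 132 131 132 131 131 132 131 132]
208 [131 131 131 131 131 131 131 131 131 130 131 131 131 131 131 131 131 131 131 131 131 131 131 131 131 132 131 131 131 131 131]
220 [ 87  87  42  42 110 118 109 111 119 131 131 131 131 131 132 131 132 131 131 131 110 108 108 112 131  42  42  78  87  88  95]
232 [ 81  42  41  42 185 190 140 116 119 131 131 131 131 131 131 131 131 131 131 131 110 107 106 194 197 100  39  41  52  86  86]
```

The channel is now past vertical: only its upper end shows, at rows 216 and below. I'll continue the arc in the same grip toward open side down.

```bash
python3 -m crank '[[1,[0.05,0,0.025],0],[1,[0.095,0,0.045],0],[1,[0.135,0,0.075],0],[1,[0.174,0,0.1],0],[1,[0.21,0,0.14],0],[1,[0.24,0,0.175],0],[1,[0.268,0,0.225],0],[1,[0.268,0,0.225],0]]'; python3 wid.py | tail -8; python3 - <<'E'
from h import *
for n in ('scene','side'): cv2.imwrite(f'pics/{n}2.png',cam(n)['im'])
a=cv2.imread('pics/scene2.png')[180:300,215:345]; b=cv2.imread('pics/side2.png')[110:230,230:360]
cv2.imwrite('pics/ab.png',np.hstack([cv2.resize(x,(400,370),interpolation=cv2.INTER_CUBIC) for x in (a,b)]))
E
```

```text
time: 32.22
tcp_pos: [0.6666, -0.1521, 0.0253]
tcp_rot: [[0.0, 1.0, 0.0], [1.0, -0.0, 0.001], [0.001, 0.0, -1.0]]
ft_force: [-0.3, 0.8, 2.9]
finger_gap: 0.479
gripper_force: 30.0
190 [117 118 118 118 118 118 118 118 118 118 118 118 118 118 118 118 118 118 118 119 118 118 118 118 118 118 118 118 118 118 117]
196 [118 117 117 117 117 117 118 118 118 118 118 119 118 118 118 117 118 118 119 118 118 118 119 117 117 118 118 118 118 117 118]
202 [118 117 117 118 117 118 118 118 118 118 117 118 118 118 118 117 117 118 118 118 118 117 118 118 117 118 118 118 117 117 118]
208 [117 118 117 118 117 118 117 118 118 118 118 118 118 118 118 118 117 117 118 118 117 118 117 118 118 117 117 118 118 117 118]
214 [117 117 116 115 117 117 118 117 117 117 117 117 117 118 117 118 118 118 118 118 118 118 118 117 117 116 116 117 117 117 117]
220 [ 75  75  36  35 100 117 118 117 118 117 118 118 118 118 118 118 118 118 118 118 117 118 117 118 117  37  36  63  76  77  82]
226 [ 76  46  34  34 124 127 123 117 117 118 118 117 117 118 117 117 118 118 118 118 117 118 117 133 131  57  35  34  75  76  76]
232 [ 64  34  35  42 134 133 110 118 118 118 117 117 118 118 117 118 118 117 118 118 117 117 114 132 133  97  34  34  42  76  76]
```

```bash
python3 -m crank '[[1,[0.015,0,0.04],0],[1,[0.025,0,0.07],0],[1,[0.027,0,0.09],0],[1,[0.027,0,0.095],0],[1,[0.027,0,0.095],0]]'|sed -n '1,2p;4,6p'
```

```text
time: 33.0
tcp_pos: [0.6667, -0.1478, 0.0068]
ft_force: [0.3, 3.3, 5.1]
finger_gap: 0.474
gripper_force: 30.0
```

```bash
python3 -m crank '[[0.3,[0,0,0],0],[-0.3,[0,0,0],0],[-0.3,[0,0,0],0],[-0.3,[0,0,-0.2],0],[-0.3,[0,0,-0.6],0],[-0.3,[-0.3,0,-0.9],0],[-0.3,[-0.7,0,-1],0],[-0.3,[-0.7,0,-1],0]]'|sed -n '1,2p;4,6p'
cat > top.py <<'E'
import sys
from h import *
c=cam('wrist'); g=cv2.cvtColor(c['im'],cv2.COLOR_BGR2GRAY)
cv2.imwrite('pics/'+sys.argv[1]+'.png',c['im']); np.save('wt.npy',c,allow_pickle=True)
np.set_printoptions(linewidth=300)
r0,r1,rs,c0,c1,cs=map(int,sys.argv[2:8])
print('cols',list(range(c0,c1,cs)))
for r in range(r0,r1,rs): print(r,g[r,c0:c1:cs].astype(int))
E
python3 top.py t1 30 250 8 150 360 8
```

```text
time: 34.0
tcp_pos: [0.6662, -0.2902, 0.2082]
ft_force: [0.5, -0.5, -0.1]
finger_gap: 0.649
gripper_force: 0.0
cols [150, 158, 166, 174, 182, 190, 198, 206, 214, 222, 230, 238, 246, 254, 262, 270, 278, 286, 294, 302, 310, 318, 326, 334, 342, 350, 358]
30 [104 105 104 105 105 105 138 154 154 154 209 215 215 215 215 215 134 154 153 154 154 154 153 153 153 104 165]
38 [105 105 105 105 106 106 106 106 146 154 207 215 216 215 216 216 118 155 155 154 154 154 154 154 154 109 170]
46 [104 105 106 106 106 106 106 106 108 154 205 216 216 216 216 216 117 155 155 155 155 155 155 154 154 112 173]
54 [105 106 106 106 107 107 107 107 108 107 175 213 216 216 216 216 113 155 156 155 155 155 154 155 155 123 177]
62 [106 106 106 107 106 107 107 107 107 108 155 171 171 187 216 216 111 156 155 155 156 155 156 155 155 131 180]
70 [107 107 106 106 106 107 107 107 108 108 154 171 171 174 173 176 110 156 156 155 155 156 155 155 155 140 182]
78 [106 106 106 107 107 107 108 108 108 108 155 170 172 174 174 175 110 124 156 156 156 156 155 156 155 145 184]
86 [107 107 107 107 107 108 108 108 108 109 156 171 172 1
[... 1634 characters left out ...]
108 100 118 119]
206 [104 129 199 217 217 103 111 157 158 157 157 158 157 157 157 157 157 129 110 109 109 109 109 108 103 120 118]
214 [137 103 161 217 215 103 109 153 157 157 157 157 157 157 157 157 157 156 157 146 108 108 109 108 103 121 116]
222 [214 102 161  77  77  45 101 115 157 157 157 157 157 157 158 157 157 156 156 157  70  37  71  72 103 122 112]
230 [189 100  76  75  45  43  98 121 157 158 157 158 157 158 157 158 157 157 157 156  61  36  63  71  70 121 105]
238 [154  75  74  73  42  42 100 156 157 157 157 157 157 157 157 157 157 157 157 157  52  36  34  70  70  70 108]
246 [ 73  73  73  40  39  40 137 157 157 157 157 157 157 157 157 157 157 157 157 157  41  35  34  45  69  69  69]
```

The top view shows a uniform 45 px wide rectangle (columns 229-275, near end at row 106) with no wall lines, so channel A now lies web up. I'll measure it for the regrasp.

```bash
cat > edge.py <<'E'
from h import *
# channel seen from above: edges at height z by strongest gradient; rows list, col windows
def meas(c,rows,lw,rw,z,colmid,rwin,sgn=1):
    g=cv2.GaussianBlur(cv2.cvtColor(c['im'],cv2.COLOR_BGR2GRAY),(3,3),0).astype(float)
    gx=np.gradient(g,axis=1); gy=np.gradient(g,axis=0)
    L=[];R=[]
    for r in rows:
        l=lw[0]+np.argmax(gx[r,lw[0]:lw[1]]); q=rw[0]+np.argmin(gx[r,rw[0]:rw[1]]); L.append((l,r));R.append((q,r))
    print('L',[p[0] for p in L],'R',[p[0] for p in R])
    PL=np.array([ray(c,*p,z)[:2] for p in L]);PR=np.array([ray(c,*p,z)[:2] for p in R])
    E=[rwin[0]+np.argmax(-gy[rwin[0]:rwin[1],k]) for k in colmid]; print('end rows',E)
    PE=np.array([ray(c,k,e,z)[:2] for k,e in zip(colmid,E)])
    print('L',PL[[0,-1]].round(4).tolist(),'R',PR[[0,-1]].round(4).tolist(),'end',PE.mean(0).round(4), 'width',np.linalg.norm(PL.mean(0)-PR.mean(0)).round(4))
    for P in (PL,PR):
        d=P[0]-P[-1]; print('ang',np.degrees(np.arctan2(d[1],d[0])).round(2))
    return PL,PR,PE
E
python3 - <<'E'
from edge import *
c=np.load('wt.npy',allow_pickle=True).item()
meas(c,range(20,100,8),(222,240),(266,284),.04,[236,242,248,254,260,266],(98,116))
E
```

```text
L [np.int64(229), np.int64(229), np.int64(229), np.int64(229), np.int64(229), np.int64(229), np.int64(230), np.int64(230), np.int64(230), np.int64(229)] R [np.int64(277), np.int64(277), np.int64(277), np.int64(277), np.int64(276), np.int64(276), np.int64(276), np.int64(276), np.int64(276), np.int64(276)]
end rows [np.int64(108), np.int64(108), np.int64(109), np.int64(109), np.int64(109), np.int64(109)]
L [[0.6438, -0.1484], [0.6426, -0.212]] R [[0.6878, -0.1485], [0.6878, -0.2121]] end [ 0.6637 -0.2276] width 0.0442
ang 88.91
ang 89.98
```

```bash
python3 -m crank '[[-0.3,[0.3,0,0],0],[-0.3,[0.52,0,0.2],0],[-0.3,[0.52,0,0.5],0],[-0.3,[0.52,0,0.8],0],[-0.3,[0.52,0,0.95],0],[-0.3,[0.52,0,0.98],0],[-0.3,[0.52,0,0.98],0]]'|sed -n '1,2p;4,6p'
python3 -m crank '[[0.2,[0,0,0],0],[1,[0,0,0],0],[1,[0,0,0],0],[1,[0,0,0],0],[1,[0,0,-0.2],0],[1,[0,0,-0.5],0],[1,[0,0,-0.5],0]]'
```

```text
time: 34.92
tcp_pos: [0.6667, -0.1843, 0.0111]
ft_force: [-0.5, -0.4, 1.2]
finger_gap: 0.65
gripper_force: 0.0
time: 35.8
tcp_pos: [0.6698, -0.1851, 0.1165]
tcp_rot: [[0.001, 1.0, 0.009], [1.0, -0.001, -0.003], [-0.002, 0.009, -1.0]]
ft_force: [-0.2, 0.2, -1.6]
finger_gap: 0.478
gripper_force: 30.0
```

```bash
python3 -m crank '[[1,[0.2,-0.1,0],0.12],[1,[0.4,-0.25,0],0.25],[1,[0.6,-0.374,0],0.4],[1,[0.78,-0.374,0],0.6],[1,[0.78,-0.374,0],0.8],[1,[0.78,-0.374,0],1],[1,[0.78,-0.374,0],1],[1,[0.78,-0.374,0],1]]'|sed -n '1,3p'
python3 -m crank '[[1,[0,0,0],0.1],[1,[0,0,0],0.1],[1,[0,0,0],0.1]]'
python3 top.py t2 60 250 8 180 330 6
```

```text
time: 36.8
tcp_pos: [0.591, -0.028, 0.1098]
tcp_rot: [[0.998, 0.064, -0.001], [0.064, -0.998, 0.0], [-0.001, -0.0, -1.0]]
time: 37.17
tcp_pos: [0.5914, -0.0281, 0.1102]
tcp_rot: [[0.996, -0.084, -0.001], [-0.084, -0.996, 0.0], [-0.001, 0.0, -1.0]]
ft_force: [0.6, -0.4, -1.1]
finger_gap: 0.475
gripper_force: 30.0
cols [180, 186, 192, 198, 204, 210, 216, 222, 228, 234, 240, 246, 252, 258, 264, 270, 276, 282, 288, 294, 300, 306, 312, 318, 324]
60 [147 105 105 105 104 105 105 105 105 105 104 105 105 105 105 105 105 105 104 105 105 105 104 105 105]
68 [152 106 105 105 105 105 106 105 105 105 105 105 105 106 105 106 105 105 105 105 106 107 115 120 131]
76 [117 106 106 106 106 105 107 104 116 119 136 139 142 143 142 142 141 141 140 141 142 143 144 144 145]
84 [143 144 144 143 143 142 143 143 144 144 145 144 144 143 143 142 141 140 140  74  74  73 142 142 143]
92 [144 144 143 142 142 142 143 143 144 144 143 143 143 141 140 139 137 137 137  73  72  72 138 137 137]
100 [140 140 139 139 138 138 139 139 141 140 140 139 139 140 140 141 141 141 140 138 113 138 138 140 139]
108 [197 143 143 143 142
[... 1183 characters left out ...]
165 162 162 163 163 159 163 161 161 163 158 163 108 108 107 107]
204 [216 215 168 207 160 164 162 163 162 165 161 162 163 163 159 162 161 161 163 158 162 108 108 107 108]
212 [216 216 139 215 160 164 162 163 161 164 161 162 163 163 160 162 161 160 163 159 161 108 107 108 107]
220 [216 203  92  85 143 162 162 163 161 164 161 162 163 163 160 162 160 161 163 158 160  76  77  90 107]
228 [153  85  84  73 137 163 162 162 161 164 161 161 163 163 159 161 160 161 163 159 160  43  77  77  76]
236 [ 84  83  83  51 118 161 161 161 161 163 161 161 163 162 159 161 160 161 163 159 156  42  73  75  75]
244 [ 82  81  54  48  99 162 161 161 159 162 161 161 162 162 159 161 160 160 163 159 153  39  38  75  74]
```

```bash
python3 -m crank '[[1,[0.013,0.003,0.1],-0.053],[1,[0.013,0.003,0.3],-0.053],[1,[0.013,0.003,0.38],-0.053],[1,[0.013,0.003,0.4],-0.053],[1,[0.013,0.003,0.4],-0.053]]'
```

```text
time: 37.85
tcp_pos: [0.5947, -0.0289, 0.0312]
tcp_rot: [[1.0, -0.004, 0.001], [-0.004, -1.0, -0.0], [0.001, 0.0, -1.0]]
ft_force: [-0.5, 0.3, -1.4]
finger_gap: 0.478
gripper_force: 30.0
```

```bash
python3 -m crank '[[1,[0,0,0.03],0],[1,[0,0,0.045],0],[1,[0,0,0.052],0],[1,[0,0,0.052],0]]'|sed -n '1,2p;4,6p'
python3 -m crank '[[0.2,[0,0,0],0],[-0.1,[0,0,0],0],[-0.1,[0,0,0],0],[-0.1,[0,0,-0.2],0],[-0.1,[0,0,-0.6],0],[-0.1,[-0.3,0,-0.9],0],[-0.1,[-0.3,0,-0.95],0],[-0.1,[-0.3,0,-0.95],0]]'|sed -n '1,2p;4,6p'
python3 top.py t3 90 220 6 190 330 5
```

```text
time: 38.35
tcp_pos: [0.5947, -0.0289, 0.0222]
ft_force: [-5.3, 0.4, 18.8]
finger_gap: 0.478
gripper_force: 30.0
time: 39.35
tcp_pos: [0.5349, -0.0288, 0.2132]
ft_force: [0.7, -0.7, -0.1]
finger_gap: 0.55
gripper_force: 0.0
cols [190, 195, 200, 205, 210, 215, 220, 225, 230, 235, 240, 245, 250, 255, 260, 265, 270, 275, 280, 285, 290, 295, 300, 305, 310, 315, 320, 325]
90 [173 173 170 201 215 175 175 175 154 173 173 172 172 173 172 173 173 174 150 108 107 107 107 107 107 106 106 106]
96 [168 169 168 200 215 169 169 169 161 173 171 171 172 173 172 172 172 176 146 108 107 108 107 107 107 106 107 106]
102 [171 171 171 200 215 172 172 171 164 172 171 171 171 172 171 171 172 169 147 108 107 107 107 107 107 107 106 106]
108 [167 168 167 163 180 167 167 168 159 172 170 170 170 171 171 171 171 167 144 108 108 108 107 107 106 107 107 107]
114 [164 164 164 151 164 165 165 165 163 171 170 169 169 170 170 170 170 167 141 108 108 108 107 107 107 107 107 107]
120 [168 168 168 151 169 170 169 169 174 170 169 169 169 169 170 170 169 164 146 109 108 108 107 107 107 108 108 107]
126 [169 215 215 192 211
[... 1163 characters left out ...]
6 156 156 156 156 128 110 110 109 109 109 109 108 108 108 108 109 107 108 107 108 108 107 108 108 108 117 154]
192 [155 156 156 156 155 111 109 109 110 108 108 108 108 108 108 107 108 107 107 107 108 108 107 107 108 107 131 155]
198 [155 155 155 155 155 155 113 109 109 108 108 108 107 107 107 107 107 107 107 107 107 107 108 107 107 107 152 154]
204 [155 155 155 155 155 155 108 108 108 108 107 108 108 108 107 107 107 107 107 107 107 107 107 107 108 107 154 154]
210 [155 155 155 155 154 153 108 108 108 108 108 107 107 107 107 107 107 107 107 107 107 107 107 107 107 114 155 154]
216 [150 147  84 135 154 113 108 108 107 107 107 107 107 107 107 106 106 106 107 106 107 106 101  58 102 104 128 154]
```

```bash
cat > fit.py <<'E'
import sys
from h import *
c=np.load('wt.npy',allow_pickle=True).item()
cx,cy,z,hx,hy=map(float,sys.argv[1:6])
g=cv2.GaussianBlur(cv2.cvtColor(c['im'],cv2.COLOR_BGR2GRAY),(3,3),0).astype(np.float32)
def prof(a,b,n):  # mean profile across an edge: along segment a-b, offsets along n
    out=[]
    for o in np.arange(-.008,.0081,.001):
        v=[]
        for t in np.linspace(.15,.85,15):
            p=a+(b-a)*t+n*o; u,w=pix(c,[p[0],p[1],z])
            if 0<=u<511 and 0<=w<383: v.append(cv2.getRectSubPix(g,(1,1),(u,w))[0,0])
        out.append(int(np.mean(v)) if v else -1)
    return out
P=lambda sx,sy:np.array([cx+sx*hx,cy+sy*hy])
print('offsets mm -8..8 outward')
print('+x',prof(P(1,-1),P(1,1),np.array([1,0]))); print('-x',prof(P(-1,-1),P(-1,1),np.array([-1,0])))
print('+y',prof(P(-1,1),P(1,1),np.array([0,1]))); print('-y',prof(P(-1,-1),P(1,-1),np.array([0,-1])))
E
python3 fit.py .595 -.029 .05 .04 .022; python3 fit.py .595 .046 .01 .042 .024;python3 fit.py .595 -.029 .01 .042 .024
```

```text
offsets mm -8..8 outward
+x [173, 173, 173, 172, 164, 143, 132, 150, 168, 173, 174, 174, 173, 173, 173, 173, 170]
-x [209, 195, 178, 168, 165, 165, 165, 165, 164, 163, 161, 161, 162, 163, 162, 154, 137]
+y [175, 175, 175, 174, 173, 171, 167, 162, 160, 163, 167, 168, 168, 168, 168, 168, 168]
-y [177, 178, 177, 176, 175, 175, 176, 176, 175, 174, 175, 173, 164, 144, 126, 116, 113]
offsets mm -8..8 outward
+x [186, 185, 185, 186, 185, 178, 159, 141, 146, 167, 181, 185, 186, 186, 187, 190, 196]
-x [216, 216, 216, 215, 215, 211, 197, 177, 173, 188, 205, 214, 215, 216, 215, 215, 216]
+y [215, 215, 215, 215, 214, 209, 196, 177, 171, 184, 203, 212, 214, 215, 215, 215, 215]
-y [182, 182, 182, 180, 172, 156, 144, 151, 171, 189, 198, 200, 201, 201, 199, 195, 188]
offsets mm -8..8 outward
+x [173, 173, 173, 173, 173, 171, 161, 140, 132, 147, 164, 172, 173, 174, 174, 173, 173]
-x [215, 214, 212, 202, 187, 174, 167, 165, 165, 165, 165, 165, 164, 162, 161, 161, 162]
+y [173, 173, 173, 173, 172, 171, 169, 165, 161, 161, 164, 167, 168, 168, 168, 168, 168]
-y [175, 176, 176, 174, 174, 174, 174, 174, 174, 174, 174, 175, 173, 164, 147, 130, 119]
```

```bash
python3 -m crank '[[-0.3,[0.1,0.3,0],0],[-0.3,[0.2,0.6,0],0],[-0.3,[0.25,0.9,0],0],[-0.3,[0.25,0.9,0],0]]'|sed -n '1,2p'
python3 -m crank '[[-0.3,[0,0.3,0],-0.12],[-0.3,[0,0.6,0],-0.24],[-0.3,[0,0.82,0],-0.36],[-0.3,[0,0.82,0],-0.48],[-0.3,[0,0.82,0],-0.6],[-0.3,[0,0.82,0],-0.7],[-0.3,[0,0.82,0],-0.8],[-0.3,[0,0.82,0],-0.9]]'|sed -n '1,3p'
python3 -m crank '[[-0.3,[0,0,0],-0.1],[-0.3,[0,0,0],-0.2],[-0.3,[0,0,0],-0.28],[-0.3,[0,0,0],-0.28],[-0.3,[0,0,0],-0.28]]'|sed -n '1,3p'
python3 top.py t4 60 250 8 190 330 5
python3 - <<'E'
from h import *
for n in ('scene','side'):
    c=cam(n); np.save(n+'.npy',c,allow_pickle=True); cv2.imwrite(f'pics/{n}3.png',c['im'])
    g=cv2.cvtColor(c['im'],cv2.COLOR_BGR2GRAY)
    # sample along plate centre line at z=.05 hypothetic & .01
    for z in (.05,.01): print(n,z,[int(g[int(round(v)),int(round(u))]) for u,v in (pix(c,[.595,y,z]) for y in np.arange(-.07,.1,.006))])
E
```

```text
time: 39.9
tcp_pos: [0.5837, -0.2126, 0.2077]
time: 40.9
tcp_pos: [0.5829, -0.3713, 0.2081]
tcp_rot: [[0.155, 0.988, -0.002], [0.988, -0.155, 0.002], [0.001, -0.002, -1.0]]
time: 41.52
tcp_pos: [0.5829, -0.3721, 0.2092]
tcp_rot: [[-0.273, 0.962, -0.001], [0.962, 0.273, 0.001], [0.001, -0.001, -1.0]]
cols [190, 195, 200, 205, 210, 215, 220, 225, 230, 235, 240, 245, 250, 255, 260, 265, 270, 275, 280, 285, 290, 295, 300, 305, 310, 315, 320, 325]
60 [117 117 117 117 117 117 117 117 118 117 117 117 117 118 117 117 118 117 117 117 118 117 117 118 118 126 167 167]
68 [118 117 118 118 118 117 118 118 118 118 118 118 118 117 117 118 118 118 118 118 118 118 118 118 118 118 118 162]
76 [119 118 119 118 118 119 118 118 118 118 118 118 118 118 118 118 118 118 118 118 118 118 118 118 118 118 118 118]
84 [119 118 119 119 118 118 118 119 118 118 119 118 118 118 118 118 119 118 118 119 119 119 118 119 118 119 119 119]
92 [169 127 120 119 119 119 118 119 120 119 119 118 118 119 118 118 119 119 118 119 119 119 118 118 119 119 119 119]
100 [169 169 168 119 119 120 119 119 119 118 118 119 119 119 119 118
[... 2086 characters left out ...]
70 170 170 170 170 170 170 170 170 170 169 170 170 170 170 169 169 169  46  38  37  38]
scene 0.05 [108, 72, 73, 96, 163, 167, 166, 166, 167, 167, 165, 157, 137, 162, 166, 166, 166, 166, 165, 153, 153, 165, 164, 159, 136, 158, 162, 162, 161]
scene 0.01 [106, 97, 141, 126, 73, 71, 110, 165, 167, 166, 167, 167, 167, 167, 162, 147, 139, 162, 163, 162, 163, 163, 163, 148, 160, 164, 164, 160, 138]
side 0.05 [138, 138, 136, 153, 196, 195, 193, 194, 195, 197, 202, 144, 87, 99, 94, 118, 192, 196, 192, 195, 142, 196, 193, 193, 193, 194, 199, 194, 151]
side 0.01 [199, 195, 195, 196, 194, 196, 187, 77, 97, 100, 99, 85, 184, 191, 191, 166, 184, 191, 191, 190, 191, 192, 195, 141, 183, 194, 192, 194, 141]
```

The scene and side samples show channel A standing on outline 3, with walls at y of about -0.052 and -0.007. Now channel B.

```bash
python3 - <<'E'
from q import *
c=np.load('wt.npy',allow_pickle=True).item()
g=cv2.cvtColor(c['im'],cv2.COLOR_BGR2GRAY).astype(int)
for r in (145,180,195,215): print(r,g[r,234:294])
for k in (241,243,285,287): print(k,g[128:146,k],g[206:230,k])
quad(c,[(240.5,136),(288,136),(288,218),(240.5,218)],.04,1)
E
```

```text
145 [121 121 122 121 122 121 122 122 128 151 171 180 183 180 168 173 182 184
 184 183 183 183 184 184 185 184 184 184 186 186 185 184 185 187 187 186
 185 184 185 186 188 188 187 186 183 163 129 117 146 173 183 186 182 157
 129 121 121 121 121 121]
180 [169 162 143 126 122 123 122 123 129 150 169 177 178 176 167 173 181 182
 182 181 182 182 182 182 183 183 182 182 184 184 183 183 184 185 185 183
 182 182 183 184 183 183 183 179 159 127 116 143 169 179 181 176 152 128
 122 121 121 121 121 121]
195 [170 165 145 128 122 122 122 123 132 157 172 176 179 182 177 177 181 182
 181 181 182 181 180 181 183 183 181 181 182 182 182 183 183 183 183 181
 180 181 181 181 182 182 183 177 150 118 122 160 176 179 174 156 134 123
 121 121 121 121 120 121]
215 [170 164 145 127 123 123 122 122 123 123 123 123 123 122 122 122 122 123
 123 122 122 122 121 122 122 122 122 122 122 122 122 122 122 122 122 122
 121 122 121 122 122 122 121 122 122 121 122 121 122 121 125 133 139 138
 130 125 122 120 121 121]
241 [120 120 121 120 121 120 121 121 121 121 121 121 122 121 122 121 121 122] [123 124 123 123 124 123 123 123 123 122 123 122 123 122 125 140 163 170
 170 170 170 170 170 170]
243 [121 121 121 121 121 120 119 121 134 153 153 150 151 150 151 151 151 151] [168 168 168 168 168 168 164 152 131 123 123 122 122 123 123 131 150 166
 170 170 170 170 171 170]
285 [120 120 120 120 120 120 118 116 124 152 179 185 186 186 186 186 186 186] [149 146 146 149 149 149 149 144 129 133 149 147 132 133 144 163 169 170
 170 170 170 170 169 170]
287 [120 121 120 120 120 120 120 120 123 137 152 153 152 156 158 158 157 157] [121 120 120 121 122 121 121 121 123 138 160 165 162 165 167 169 170 170
 170 169 170 170 169 170]
centre [ 0.5945 -0.3751] len 0.0858 wid 0.0487 ang 106.2 far [ 0.5825 -0.334 ] near [ 0.6065 -0.4163]
```

```bash
python3 - <<'E'
from q import *
c=np.load('wt.npy',allow_pickle=True).item()
quad(c,[(242.7,136.3),(287,136.3),(285.7,213.7),(242.7,213.5)],.04,1)
print(robot.get_state()['tcp_pos'],robot.get_state()['joints'])
E
```

```text
centre [ 0.5941 -0.3729] len 0.0806 wid 0.0446 ang 105.8 far [ 0.5832 -0.3341] near [ 0.6051 -0.4116]
[ 0.58290663 -0.37263002  0.20986475] [-5.70993897e-01  4.60510841e-01  1.48112294e+00  7.50292639e-05
  1.20033373e+00 -8.48539321e-01]
```

Channel B has been knocked: it is now at (0.594,-0.373), still at 106 degrees. I grip it at its near end with the fingertips.

```bash
python3 -m crank '[[-0.3,[-0.218,0.054,0],0],[-0.3,[-0.218,0.054,0.3],0],[-0.3,[-0.218,0.054,0.6],0],[-0.3,[-0.218,0.054,0.8],0],[-0.3,[-0.218,0.054,0.88],0],[-0.3,[-0.218,0.054,0.88],0]]'|sed -n '1,2p;4,6p'
python3 -m crank '[[0.2,[0,0,0],0],[1,[0,0,0],0],[1,[0,0,0],0],[1,[0,0,0],0],[1,[0,0,-0.2],0],[1,[0,0,-0.5],0],[1,[0,0,-0.5],0]]'
```

```text
time: 42.42
tcp_pos: [0.6051, -0.4117, 0.0338]
ft_force: [0.7, -0.5, -0.1]
finger_gap: 0.651
gripper_force: 0.0
time: 43.3
tcp_pos: [0.6082, -0.4138, 0.1406]
tcp_rot: [[-0.275, 0.961, 0.008], [0.961, 0.275, -0.005], [-0.007, 0.006, -1.0]]
ft_force: [0.3, -0.7, -1.1]
finger_gap: 0.461
gripper_force: 30.0
```

```bash
python3 -m crank '[[1,[0.3,0.2,0],0.06],[1,[0.6,0.4,0],0.12],[1,[0.85,0.53,0],0.178],[1,[0.85,0.53,0],0.178],[1,[0.85,0.53,0],0.178]]'|sed -n '1,4p'
```

```text
time: 43.92
tcp_pos: [0.6601, -0.2185, 0.1337]
tcp_rot: [[-0.002, 1.0, -0.001], [1.0, 0.002, -0.0], [-0.0, -0.001, -1.0]]
ft_force: [0.2, -1.2, -1.3]
```

```bash
python3 -m crank '[[1,[0.02,0.025,0.15],0],[1,[0.02,0.025,0.3],0],[1,[0.02,0.025,0.385],0],[1,[0.03,0.025,0.393],0],[1,[0.05,0.025,0.393],0],[1,[0.07,0.025,0.393],0],[1,[0.085,0.025,0.393],0],[1,[0.085,0.025,0.393],0]]'|sed -n '1,2p;4,6p'
python3 -m crank '[[1,[0.025,0,-0.01],0],[1,[0.04,0,-0.03],0],[1,[0.055,0,-0.06],0],[1,[0.08,0,-0.09],0],[1,[0.08,0,-0.09],0]]'|sed -n '1,2p;4,6p'; python3 wid.py | awk 'NR%2==0'|sed -n '3,9p'
```

```text
time: 44.92
tcp_pos: [0.6657, -0.2018, 0.0561]
ft_force: [0.1, -0.0, -0.7]
finger_gap: 0.457
gripper_force: 30.0
time: 45.55
tcp_pos: [0.6658, -0.186, 0.0744]
ft_force: [0.4, -2.1, -0.8]
finger_gap: 0.458
gripper_force: 30.0
64 [123 137 162 175 174 175 175 175 175 223 228 227 228 224 227 229 226 229 228 224 143 161 175 176 176 175 175 175 175 174 174]
76 [124 124 125 136 138 138 173 175 175 221 229 227 229 224 228 230 227 231 229 225 141 161 176 176 176 175 175 175 175 175 175]
88 [124 124 126 125 131 181 180 124 127 159 169 169 171 167 172 189 187 219 229 226 135 162 163 236 235 181 176 175 175 175 175]
100 [125 125 125 125 135 181 180 114 126 159 169 170 171 166 173 174 172 177 175 172 126 126 106 182 181 132 127 139 176 175 175]
112 [124 125 125 125 138 181 181 114 180 183 181 182 183 183 185 181 186 182 183 185 183 162 106 182 182 132 127 126 127 127 126]
124 [125 125 125 126 141 181 181 114 182 184 182 183 184 183 185 182 186 183 184 186 183 157 105 182 182 132 127 127 126 126 126]
136 [124 125 125 126 151 181 178 114 182 185 184 184 185 183 186 182 186 184 183 186 185 156 106 183 183 132 127 126 126 167 169]
```

Same behaviour as channel A. I'll continue the arc, then drag on the table.

```bash
python3 -m crank '[[1,[0.045,0,-0.038],0],[1,[0.08,0,-0.07],0],[1,[0.125,0,-0.1],0],[1,[0.175,0,-0.125],0],[1,[0.225,0,-0.143],0],[1,[0.27,0,-0.155],0],[1,[0.27,0,-0.155],0]]'|sed -n '1,2p;4,6p'; python3 wid.py | awk 'NR%2==0'|tail -9
python3 -m crank '[[1,[0,0,-0.15],0],[1,[-0.1,0,-0.2],0],[1,[-0.4,0,-0.2],0],[1,[-0.66,0,-0.2],0],[1,[-0.66,0,0],0],[1,[-0.66,0,0.11],0],[1,[-0.66,0,0.11],0]]'|sed -n '1,2p;4,6p'
```

```text
time: 46.48
tcp_pos: [0.6655, -0.1315, 0.1048]
ft_force: [0.1, -0.9, -0.5]
finger_gap: 0.45
gripper_force: 30.0
136 [106 107 107 107 107 107 107 108 108 108 137 142 141 138 141 144 142 147 141 116 108 108 107 108 108 108 108 107 108 107 108]
148 [107 107 107 107 107 107 112 132 115 107 134 141 141 138 142 144 143 147 141 116 106 130 132 108 108 107 152 154 154 154 154]
160 [106 107 106 107 107 107 127 131  99 108 134 141 142 138 142 145 142 148 141 115 103 117 131 111 108 108 118 154 154 154 153]
172 [107 106 106 106 107 107 130 128  96 107 133 142 141 140 143 145 143 148 142 117  96  93 134 154 107 107 107 107 107 107 107]
184 [106 107 106 107 107 116 130 113  95 133 132 132 133 132 135 132 133 132 135 133 112  86 129 129 107 107 107 107 107 106 107]
196 [106 107 107 106 106 128 129  97  98 134 131 133 133 132 135 132 134 130 135 134 128  86 126 129 110 107 107 107 107 107 107]
208 [106 106 106 106 108 129 127  94 112 133 132 132 133 131 134 132 134 131 134 132 132  86 111 129 126 107 106 107 107 106 106]
220 [ 69  69  51  33  40 128 123  94 125 134 132 132 134 131 134 132 133 131 133 132 133  87  90 129  92  35  36  69  69  70  88]
232 [ 69  39  32  33  49 139 122  94 132 134 132 133 134 132 134 133 133 132 132 131 133  94  92 138 119  32  32  32  66  67  68]
time: 47.4
tcp_pos: [0.664, -0.264, 0.0806]
ft_force: [-0.3, 0.3, -1.0]
finger_gap: 0.467
gripper_force: 30.0
```

```bash
python3 -m crank '[[1,[0,0,0.02],0],[1,[0,0,0.03],0],[1,[0.05,0,0.035],0],[1,[0.1,0,0.04],0],[1,[0.15,0,0.045],0],[1,[0.2,0,0.055],0],[1,[0.25,0,0.06],0],[1,[0.28,0,0.06],0]]'|sed -n '1,2p;4,6p'; python3 wid.py | awk 'NR%2==0'|tail -7
```

```text
time: 48.4
tcp_pos: [0.668, -0.2081, 0.0746]
ft_force: [-0.4, 1.3, 8.1]
finger_gap: 0.472
gripper_force: 30.0
160 [131 131 131 131 131 131 131 131 131 131 131 131 131 132 131 131 131 132 131 131 132 132 132 131 132 131 143 183 183 183 183]
172 [131 131 131 131 131 131 131 131 131 132 132 131 131 131 132 131 131 131 131 132 132 131 131 131 132 132 132 132 132 132 132]
184 [131 132 132 131 131 131 133 134 129 131 131 131 132 131 132 131 131 131 132 132 127 135 132 132 131 132 132 132 131 132 132]
196 [131 131 131 131 131 131 133 131 126 131 132 131 131 132 131 131 131 131 131 132 108 132 132 131 131 131 131 131 131 132 131]
208 [131 131 131 131 131 131 132 117 126 131 131 131 132 132 132 132 131 131 131 130 108 110 132 131 131 131 131 130 131 131 131]
220 [ 87  86  43  41 106 131 129 116 125 131 131 131 131 131 131 131 131 132 131 128 109 107 125 131 129  42  41  77  87  87  94]
232 [ 81  42  42  40 129 130 120 116 134 135 134 135 135 136 134 136 134 134 135 135 109 108 107 130 131  59  39  42  51  85  86]
```

It now stands vertical (far rim at row 183). I'll shift back 50 mm to keep clear of the fence end, then do the second quarter turn.

```bash
python3 -m crank '[[1,[0,0,-0.08],0],[1,[-0.12,0,-0.1],0],[1,[-0.25,0,-0.1],0],[1,[-0.25,0,-0.02],0],[1,[-0.25,0,0.01],0],[1,[-0.25,0,0.015],0]]'|sed -n '1,2p;4,6p'
python3 -m crank '[[1,[0.05,0,0.01],0],[1,[0.1,0,0.022],0],[1,[0.15,0,0.038],0],[1,[0.2,0,0.055],0],[1,[0.245,0,0.085],0],[1,[0.285,0,0.115],0],[1,[0.32,0,0.15],0],[1,[0.35,0,0.19],0]]'|sed -n '1,2p;4,6p'; python3 wid.py | awk 'NR%2==0'|tail -4
```

```text
time: 49.2
tcp_pos: [0.6657, -0.2578, 0.0698]
ft_force: [-7.5, 7.8, 32.4]
finger_gap: 0.473
gripper_force: 30.2
time: 50.2
tcp_pos: [0.6656, -0.1872, 0.0297]
ft_force: [-0.6, 6.2, 11.1]
finger_gap: 0.479
gripper_force: 30.0
196 [120 119 120 120 120 120 120 120 120 120 120 120 119 120 120 120 120 120 120 120 119 120 120 120 120 120 120 120 120 120 119]
208 [119 119 119 119 120 120 120 120 119 120 119 119 119 120 120 120 120 120 120 119 119 120 120 120 120 119 120 120 120 119 120]
220 [ 78  78  38  36 102 120 120 120 120 119 120 120 120 119 120 120 119 120 119 120 119 119 120 119 119  39  36  64  78  79  84]
232 [ 66  35  35 118 146 148 119 119 120 119 119 119 119 120 120 120 119 119 119 119 119 120 119 127 145 147  36  36  44  78  76]
```

```bash
python3 -m crank '[[1,[0.015,0,0.04],0],[1,[0.025,0,0.075],0],[1,[0.032,0,0.1],0],[1,[0.035,0,0.115],0],[1,[0.035,0,0.115],0]]'|sed -n '1,2p;4,6p'
python3 -m crank '[[0.3,[0,0,0],0],[-0.3,[0,0,0],0],[-0.3,[0,0,0],0],[-0.3,[0,0,-0.2],0],[-0.3,[0,0,-0.6],0],[-0.3,[-0.3,0,-0.9],0],[-0.3,[-0.7,0,-1],0],[-0.3,[-0.7,0,-1],0]]'|sed -n '1,2p;4,6p'
python3 top.py t5 6 180 8 190 330 6
```

```text
time: 50.88
tcp_pos: [0.6655, -0.1809, 0.0059]
ft_force: [0.6, 3.1, 4.4]
finger_gap: 0.476
gripper_force: 30.0
time: 51.88
tcp_pos: [0.6652, -0.3233, 0.2082]
ft_force: [0.2, 0.4, 0.6]
finger_gap: 0.649
gripper_force: 0.0
cols [190, 196, 202, 208, 214, 220, 226, 232, 238, 244, 250, 256, 262, 268, 274, 280, 286, 292, 298, 304, 310, 316, 322, 328]
6 [156 157 157 157 157 156 157 157 157 157 157 157 157 157 157 157 157 157 156 157 157 156 157 156]
14 [109 156 157 157 158 158 157 168 168 168 168 168 168 168 168 158 158 157 157 157 157 157 157 157]
22 [108 109 109 147 157 158 158 220 220 219 220 220 220 220 219 159 158 159 158 158 158 158 158 157]
30 [109 109 109 110 113 150 159 220 220 220 220 220 220 220 220 112 159 159 159 159 158 158 158 158]
38 [110 110 110 110 111 111 154 221 221 221 221 220 221 221 220 111 159 160 159 159 159 159 159 159]
46 [110 110 110 110 111 111 111 199 198 218 221 221 221 221 221 113 160 160 159 160 159 160 160 159]
54 [110 110 111 111 111 111 112 176 176 177 176 181 216 221 221 112 161 160 160 160 160 160 160 160]
62 [111 110 111 111 111 112 113 176 176 177 176
[... 777 characters left out ...]
112 112 112 113 113 113 113 113 113 113 113 113 113 113 114 161 161 161 161 161 161 161]
134 [113 113 113 113 113 113 113 114 113 113 113 114 113 113 114 113 159 161 161 161 161 161 161 161]
142 [113 113 114 113 113 113 113 113 113 113 113 112 114 114 113 134 161 161 161 161 161 161 161 161]
150 [162 152 117 114 114 113 113 113 113 113 113 114 114 113 114 120 120 149 161 161 160 160 142 115]
158 [162 162 117 114 114 114 114 114 113 114 113 113 113 113 113 113 113 114 114 114 114 113 113 113]
166 [162 162 162 161 135 114 114 114 114 114 113 113 113 113 113 113 113 113 113 114 114 113 113 113]
174 [162 162 162 162 162 162 159 117 114 114 114 114 114 114 114 113 113 114 114 113 113 113 113 113]
```

Channel B is also web up (columns 230-277, rows 14-106).

```bash
python3 - <<'E'
from edge import *
c=np.load('wt.npy',allow_pickle=True).item()
PL,PR,PE=meas(c,range(20,100,8),(222,240),(266,290),.04,[236,242,248,254,260,266],(98,116))
g=cv2.GaussianBlur(cv2.cvtColor(c['im'],cv2.COLOR_BGR2GRAY),(3,3),0).astype(float); gy=np.gradient(g,axis=0)
print('far',[ray(c,k,6+np.argmax(gy[6:24,k]),.04)[:2].round(4).tolist() for k in (240,255,268)])
E
```

```text
L [np.int64(228), np.int64(229), np.int64(229), np.int64(229), np.int64(229), np.int64(229), np.int64(229), np.int64(230), np.int64(230), np.int64(230)] R [np.int64(277), np.int64(277), np.int64(277), np.int64(276), np.int64(276), np.int64(276), np.int64(276), np.int64(276), np.int64(276), np.int64(276)]
end rows [np.int64(106), np.int64(106), np.int64(106), np.int64(106), np.int64(106), np.int64(106)]
L [[0.6418, -0.1815], [0.6425, -0.245]] R [[0.6868, -0.1816], [0.6867, -0.2451]] end [ 0.6626 -0.2582] width 0.0442
ang 90.61
ang 89.98
far [[0.6529, -0.1773], [0.6666, -0.1774], [0.6785, -0.1774]]
```

```bash
python3 -m crank '[[-0.3,[0.3,0,0],0],[-0.3,[0.527,0,0.2],0],[-0.3,[0.527,0,0.5],0],[-0.3,[0.527,0,0.8],0],[-0.3,[0.527,0,0.95],0],[-0.3,[0.527,0,0.983],0],[-0.3,[0.527,0,0.983],0]]'|sed -n '1,2p;4,6p'
python3 -m crank '[[0.2,[0,0,0],0],[1,[0,0,0],0],[1,[0,0,0],0],[1,[0,0,0],0],[1,[0,0,-0.2],0],[1,[0,0,-0.5],0],[1,[0,0,-0.7],0],[1,[0,0,-0.7],0]]'|sed -n '1,2p;4,6p'
python3 -m crank '[[1,[0.3,-0.1,0],0.12],[1,[0.6,-0.25,0],0.25],[1,[0.9,-0.35,0],0.36],[1,[0.9,-0.35,0],0.48],[1,[0.9,-0.35,0],0.6],[1,[0.9,-0.35,0],0.7],[1,[0.9,-0.35,0],0.8],[1,[0.9,-0.35,0],0.9]]'|sed -n '1,3p'
```

```text
time: 52.8
tcp_pos: [0.6656, -0.2159, 0.0103]
ft_force: [0.2, -0.2, 0.7]
finger_gap: 0.65
gripper_force: 0.0
time: 53.8
tcp_pos: [0.6677, -0.2166, 0.1545]
ft_force: [-0.2, -0.5, 0.2]
finger_gap: 0.474
gripper_force: 30.0
time: 54.8
tcp_pos: [0.5944, -0.0357, 0.1485]
tcp_rot: [[0.989, 0.151, -0.002], [0.151, -0.989, 0.0], [-0.002, -0.0, -1.0]]
```

```bash
python3 -m crank '[[1,[0.05,-0.3,0],0.05],[1,[0.1,-0.6,0],0.098],[1,[0.126,-0.774,0],0.098],[1,[0.126,-0.774,0],0.098],[1,[0.126,-0.774,0],0.098]]'|sed -n '1,3p'
python3 top.py t6 150 190 3 190 320 8
```

```text
time: 55.42
tcp_pos: [0.5956, 0.1205, 0.149]
tcp_rot: [[1.0, 0.003, -0.002], [0.003, -1.0, -0.001], [-0.002, 0.001, -1.0]]
cols [190, 198, 206, 214, 222, 230, 238, 246, 254, 262, 270, 278, 286, 294, 302, 310, 318]
150 [216 216 211 164 164 161 160 160 160 160 159 155 159 159 159 155 157]
153 [216 216 216 215 216 170 160 160 159 160 160 156 160 161 161 157 160]
156 [216 216 216 172 212 188 159 158 159 159 159 155 135 150 161 158 162]
159 [216 216 216 111 199 197 159 159 158 158 158 154 101 112 158 155 158]
162 [216 216 207 112 198 214 156 156 156 156 157 153  92 110 159 156 159]
165 [216 216 144 112 198 215 157 157 157 157 158 155  92 110 155 158 160]
168 [216 216 125 115 152 160 130 129 129 129 128 127 106 118 124 158 160]
171 [216 216 162 164 164 164 162 163 163 161 162 163 162 159 163 157 157]
174 [216 216 162 164 164 164 162 163 163 160 163 162 162 159 162 157 157]
177 [216 216 162 165 164 164 162 163 163 161 163 162 162 159 162 158 158]
180 [216 216 162 165 165 163 162 163 163 161 163 163 162 159 162 157 156]
183 [216 216 162 165 165 164 162 163 163 160 163 163 162 160 162 160 159]
186 [216 216 162 165 164 164 162 163 163 160 163 163 163 159 160 158 158]
189 [216 216 163 165 165 164 161 163 163 160 163 163 162 159 162 159 159]
```

```bash
python3 -m crank '[[1,[0,-0.002,0.2],0.003],[1,[0,-0.002,0.45],0.003],[1,[0,-0.002,0.57],0.003],[1,[0,-0.002,0.61],0.003],[1,[0,-0.002,0.635],0.003],[1,[0,-0.002,0.642],0.003],[1,[0,-0.002,0.642],0.003]]'
```

```text
time: 56.35
tcp_pos: [0.597, 0.1215, 0.0225]
tcp_rot: [[1.0, -0.002, 0.001], [-0.002, -1.0, 0.0], [0.001, -0.0, -1.0]]
ft_force: [0.5, -0.1, -2.1]
finger_gap: 0.478
gripper_force: 30.0
```

```bash
python3 -m crank '[[1,[-0.008,0,0],0],[1,[-0.008,0,0.006],0],[1,[-0.008,0,0.012],0],[1,[-0.008,0,0.012],0]]'|sed -n '1,2p;4p'
python3 -m crank '[[0.2,[0,0,0],0],[-0.1,[0,0,0],0],[-0.1,[0,0,0],0],[-0.1,[0,0,-0.2],0],[-0.1,[0,0,-0.6],0],[-0.1,[-0.3,0.2,-0.9],0],[-0.1,[-0.5,0.4,-1],0],[-0.1,[-0.5,0.4,-1],0]]'|sed -n '1,2p;4,6p'
python3 top.py t7 60 62 8 190 330 60 >/dev/null
python3 - <<'E'
from h import *
c=cam('wrist'); d=cam('side'); s=cam('scene')
np.save('side.npy',d,allow_pickle=True); np.save('scene.npy',s,allow_pickle=True)
a=cv2.resize(c['im'][0:240,60:460],(800,300))
f=lambda c:[int(v) for v in pix(c,[.6,.06,.03])]
def crop(c):
    u,v=f(c); return cv2.resize(c['im'][max(0,v-45):v+45,max(0,u-60):u+60],(400,300),interpolation=cv2.INTER_CUBIC)
cv2.imwrite('pics/final.png',np.vstack([cv2.resize(c['im'][0:240,0:512],(800,300)),np.hstack([crop(d),crop(s)])]))
E
```

```text
time: 56.85
tcp_pos: [0.595, 0.1216, 0.0216]
ft_force: [-7.0, -1.9, 23.1]
time: 57.85
tcp_pos: [0.4932, 0.0408, 0.2206]
ft_force: [0.8, -0.0, -0.4]
finger_gap: 0.549
gripper_force: 0.0
```

View pics/final.png

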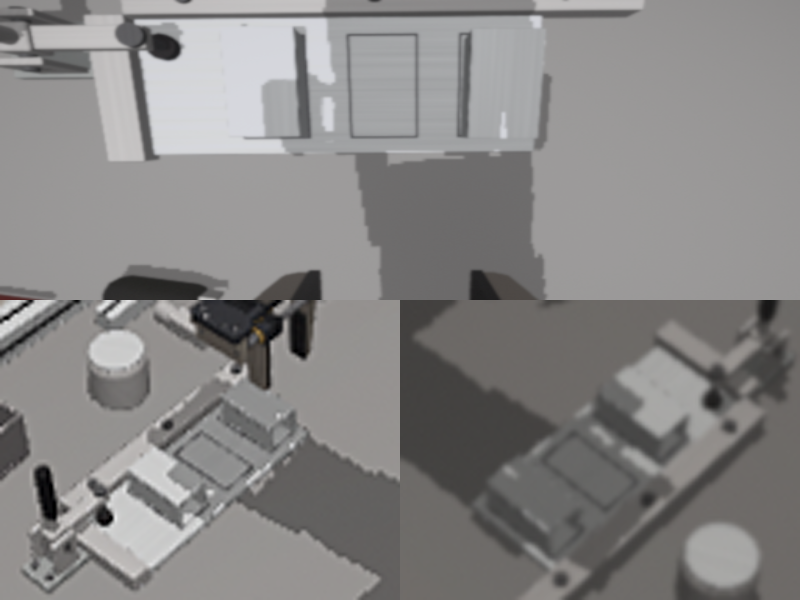

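The montage shows both channels web up on outlines 1 and 3. The plate is flush, the foot is down, the handle is upright and the middle outline is empty. One numeric check of the alignment follows.

```bash
python3 fit.py .595 .121 .05 .04 .022; python3 fit.py .595 -.029 .05 .04 .022; echo outlines; python3 fit.py .595 .121 .01 .042 .024; python3 fit.py .595 -.029 .01 .042 .024; python3 fit.py .595 .046 .01 .042 .024
python3 - <<'E'
import numpy as np; from h import *
c=np.load('wt.npy',allow_pickle=True).item(); print(c['o'])
g=cv2.cvtColor(c['im'],cv2.COLOR_BGR2GRAY)
for y in (.121,-.029):
  for z,xs in ((.05,(.635,.555)),(.01,(.637,.553))):
    for x in xs: print(y,z,x,np.round(pix(c,[x,y,z]),1))
for k in (165,175,312,322): print(k,g[4:26,k].astype(int),g[76:104,k].astype(int))
E
```

```text
offsets mm -8..8 outward
+x [212, 212, 212, 212, 212, 210, 207, 205, 207, 210, 209, 196, 161, 117, 102, 124, 161]
-x [190, 190, 190, 190, 190, 190, 190, 189, 183, 170, 160, 169, 188, 200, 202, 203, 204]
+y [214, 214, 214, 214, 214, 214, 213, 212, 212, 212, 213, 213, 213, 213, 213, 213, 213]
-y [191, 191, 191, 190, 190, 190, 189, 181, 158, 125, 99, 90, 88, 87, 94, 120, 153]
offsets mm -8..8 outward
+x [171, 171, 171, 171, 171, 170, 171, 172, 172, 172, 172, 171, 160, 131, 95, 79, 89]
-x [173, 173, 173, 174, 174, 174, 174, 174, 173, 173, 171, 167, 163, 162, 162, 163, 163]
+y [171, 171, 172, 173, 172, 169, 159, 136, 109, 93, 93, 105, 118, 123, 126, 140, 157]
-y [169, 169, 170, 169, 167, 167, 170, 175, 172, 158, 141, 132, 136, 145, 150, 152, 153]
outlines
offsets mm -8..8 outward
+x [205, 205, 205, 205, 205, 205, 205, 205, 205, 205, 206, 206, 205, 204, 205, 208, 210]
-x [172, 171, 172, 172, 172, 171, 168, 160, 146, 142, 157, 176, 185, 188, 189, 190, 191]
+y [214, 214, 214, 214, 214, 214, 214, 214, 214, 214, 214, 214, 214, 214, 214, 214, 214]
-y [128, 104, 92, 89, 88, 88, 97, 121, 150, 170
[... 1223 characters left out ...]
 215 215 216 215 215 215 216
 215 215 216 216 215 215 216 216 216 216]
175 [194 193 193 193 194 195 192 178 140 102  93 113 161 200 211 212 212 210
 208 207 211 212] [168 168 167 168 168 167 168 168 168 168 167 167 167 167 167 167 167 167
 166 167 166 167 166 166 166 166 166 166]
312 [138 138 138 138 137 129 107  82  72  78 109 147 164 168 168 168 167 168
 168 169 171 173] [171 171 171 171 171 171 170 170 170 170 170 170 170 170 170 169 170 170
 170 169 169 169 169 169 169 169 169 169]
322 [138 138 138 138 136 127 103  79  72  81 116 154 166 167 167 168 167 168
 168 169 170 173] [171 171 171 171 170 170 170 170 170 169 169 169 173 183 194 196 196 196
 196 197 199 200 201 203 208 210 210 211]
```

Channel B is aligned to within about 1 mm, but A may sit 2 mm toward -x. I'll look closer at its near end.

```bash
python3 -m crank '[[-0.1,[-0.2,0.2,0.2],0],[-0.1,[-0.27,0.35,0.5],0],[-0.1,[-0.27,0.35,0.6],0],[-0.1,[-0.27,0.35,0.6],0]]'|sed -n '1,2p'
python3 top.py t8 0 1 1 0 1 1 >/dev/null
python3 - <<'E'
from h import *
c=np.load('wt.npy',allow_pickle=True).item(); g=cv2.cvtColor(c['im'],cv2.COLOR_BGR2GRAY).astype(np.float32)
print('x .540->.562 step 1mm at z=.01')
for y in (-.057,-.045,-.035,-.025,-.015,.032,.046,.058): print(y,[int(cv2.getRectSubPix(g,(1,1),tuple(map(float,pix(c,[x,y,.01]))))[0,0]) for x in np.arange(.536,.5645,.001)])
print('far top z=.05, x .625-.655')
for y in (-.04,-.03,-.02): print(y,[int(cv2.getRectSubPix(g,(1,1),tuple(map(float,pix(c,[x,y,.05]))))[0,0]) for x in np.arange(.546,.5645,.001)],[int(cv2.getRectSubPix(g,(1,1),tuple(map(float,pix(c,[x,y,.05]))))[0,0]) for x in np.arange(.625,.6505,.001)])
E
```

```text
time: 58.55
tcp_pos: [0.4387, -0.0279, 0.0967]
x .540->.562 step 1mm at z=.01
-0.057 [114, 115, 114, 110, 105, 148, 180, 184, 183, 184, 185, 185, 184, 182, 181, 181, 181, 183, 181, 178, 180, 180, 181, 180, 179, 179, 181, 182, 183]
-0.045 [115, 115, 114, 109, 107, 151, 180, 184, 183, 184, 185, 184, 182, 181, 180, 180, 180, 152, 91, 139, 176, 180, 181, 178, 151, 133, 180, 189, 190]
-0.035 [115, 114, 114, 107, 110, 156, 180, 184, 183, 184, 184, 182, 181, 180, 179, 179, 178, 151, 94, 142, 176, 179, 181, 178, 153, 128, 172, 183, 184]
-0.025 [115, 115, 114, 106, 113, 160, 181, 184, 183, 183, 183, 181, 179, 179, 178, 179, 178, 147, 99, 149, 175, 179, 180, 178, 158, 129, 174, 187, 187]
-0.015 [115, 115, 114, 106, 115, 164, 182, 183, 183, 183, 182, 180, 179, 178, 177, 179, 175, 135, 98, 155, 175, 178, 180, 178, 160, 127, 170, 184, 185]
0.032 [165, 164, 160, 142, 177, 218, 225, 225, 225, 225, 225, 225, 225, 225, 225, 225, 213, 151, 144, 211, 223, 224, 224, 224, 224, 224, 224, 223, 222]
0.046 [164, 164, 159, 140, 184, 219, 224, 225, 225, 225, 224, 225, 224, 224, 224, 223, 210, 138, 150, 214, 22
[... 220 characters left out ...]
5
-0.04 [117, 121, 174, 179, 181, 170, 128, 172, 187, 187, 187, 186, 186, 186, 186, 185, 185, 185, 185] [185, 185, 185, 185, 185, 185, 185, 185, 185, 185, 185, 185, 185, 185, 185, 185, 185, 185, 185, 185, 185, 185, 185, 185, 185, 185]
-0.03 [109, 132, 174, 179, 181, 172, 128, 173, 189, 188, 189, 189, 188, 188, 187, 187, 187, 187, 188] [188, 188, 188, 188, 188, 188, 188, 188, 188, 188, 188, 188, 188, 188, 188, 188, 188, 188, 188, 188, 188, 188, 188, 188, 188, 188]
-0.02 [100, 137, 174, 178, 180, 173, 127, 165, 185, 186, 186, 186, 186, 185, 184, 184, 184, 184, 184] [184, 184, 184, 184, 184, 184, 184, 184, 184, 184, 184, 184, 184, 184, 184, 184, 184, 184, 184, 184, 184, 184, 184, 184, 184, 184]
```

Measured against the scribed line, A sits about 2.5 mm toward -x. I'll check B the same way before correcting.

```bash
python3 -m crank '[[-0.1,[0,-0.3,0],0],[-0.1,[0,-0.6,0],0],[-0.1,[0,-0.74,0],0],[-0.1,[0,-0.74,0],0],[-0.1,[0,-0.74,0],0]]'|sed -n '1,2p'
python3 top.py t9 0 1 1 0 1 1 >/dev/null
python3 - <<'E'
from h import *
c=np.load('wt.npy',allow_pickle=True).item(); g=cv2.cvtColor(c['im'],cv2.COLOR_BGR2GRAY).astype(np.float32)
S=lambda x,y,z:int(cv2.getRectSubPix(g,(1,1),tuple(map(float,pix(c,[x,y,z]))))[0,0])
for y in (.105,.115,.125,.135): print(y,[S(x,y,.01) for x in np.arange(.55,.5705,.001)],'| z.045',[S(x,y,.045) for x in np.arange(.546,.5645,.001)])
E
```

```text
time: 59.22
tcp_pos: [0.4413, 0.12, 0.0998]
0.105 [158, 155, 114, 90, 136, 150, 151, 153, 154, 155, 156, 140, 116, 160, 181, 182, 181, 181, 181, 181, 181] | z.045 [105, 94, 101, 91, 91, 91, 91, 90, 89, 135, 175, 180, 180, 180, 180, 180, 179, 179, 178]
0.115 [158, 147, 100, 93, 141, 153, 155, 156, 158, 159, 159, 145, 113, 152, 175, 176, 176, 176, 175, 175, 175] | z.045 [94, 105, 148, 155, 156, 158, 159, 158, 133, 133, 172, 177, 177, 177, 176, 176, 176, 175, 175]
0.125 [158, 150, 106, 96, 143, 154, 156, 157, 158, 160, 160, 146, 116, 151, 175, 176, 176, 176, 176, 175, 175] | z.045 [98, 112, 151, 156, 156, 157, 160, 158, 133, 133, 172, 178, 178, 178, 177, 177, 177, 177, 176]
0.135 [159, 145, 93, 104, 151, 156, 156, 157, 158, 159, 159, 147, 115, 149, 175, 176, 176, 176, 176, 175, 175] | z.045 [87, 122, 150, 149, 149, 149, 149, 149, 129, 129, 170, 175, 176, 176, 175, 175, 175, 174, 174]
```

B is right (line plus 1.9 mm, ideal 2). A needs +2.6 mm in x, so I'll regrasp it, lift slightly, shift and set down.

```bash
python3 -m crank '[[-0.1,[0,0.2,-0.25],0],[-0.1,[0.2,0.5,-0.25],0],[-0.1,[0.5,0.745,-0.25],0],[-0.1,[0.755,0.745,-0.25],0],[-0.1,[0.755,0.745,-0.25],0],[-0.1,[0.755,0.745,-0.25],0]]'|sed -n '1,3p'
```

```text
time: 60.02
tcp_pos: [0.5907, -0.0305, 0.1487]
tcp_rot: [[1.0, -0.004, -0.001], [-0.004, -1.0, 0.0], [-0.001, -0.0, -1.0]]
```

```bash
python3 -m crank '[[-0.1,[0,-0.007,0.2],0],[-0.1,[0,-0.007,0.4],0],[-0.1,[0,-0.007,0.55],0],[-0.1,[0,-0.007,0.62],0],[-0.1,[0,-0.007,0.633],0],[-0.1,[0,-0.007,0.633],0]]'|sed -n '1,2p;4,6p'
python3 -m crank '[[0.2,[0,0,0],0],[1,[0,0,0],0],[1,[0,0,0],0],[1,[0,0,0],0],[1,[0,0,-0.03],0],[1,[0,0,-0.03],0],[1,[0,0,-0.03],0]]'|sed -n '1,2p;4,6p'
```

```text
time: 60.78
tcp_pos: [0.5918, -0.0281, 0.0236]
ft_force: [1.0, 0.3, 0.4]
finger_gap: 0.551
gripper_force: 0.0
time: 61.65
tcp_pos: [0.5913, -0.0281, 0.0286]
ft_force: [-0.5, -0.3, -1.5]
finger_gap: 0.478
gripper_force: 30.0
```

```bash
python3 -m crank '[[1,[0.013,0.004,0],0],[1,[0.013,0.004,0],0],[1,[0.013,0.004,0.015],0],[1,[0.013,0.004,0.03],0],[1,[0.013,0.004,0.03],0]]'|sed -n '1,2p;4,6p'
python3 -m crank '[[0.2,[0,0,0],0],[-0.1,[0,0,0],0],[-0.1,[0,0,0],0],[-0.1,[0,0,-0.3],0],[-0.1,[0,0,-0.6],0],[-0.1,[-0.4,0,-0.6],0],[-0.1,[-0.77,0,-0.38],0],[-0.1,[-0.77,0,-0.38],0]]'|sed -n '1,2p;4,6p'
python3 top.py t10 0 1 1 0 1 1 >/dev/null
cat > ln.py <<'E'
from h import *
c=np.load('wt.npy',allow_pickle=True).item(); g=cv2.cvtColor(c['im'],cv2.COLOR_BGR2GRAY).astype(np.float32)
S=lambda x,y,z:int(cv2.getRectSubPix(g,(1,1),tuple(map(float,pix(c,[x,y,z]))))[0,0])
for y in (-.045,-.035,-.025,-.015): print(y,[S(x,y,.01) for x in np.arange(.55,.5705,.001)],'| z.045',[S(x,y,.045) for x in np.arange(.546,.5645,.001)])
print('y lines z.01 at x=.56..: ',[S(.60,y,.01) for y in np.arange(-.012,.006,.001)],[S(.56,y,.05) for y in np.arange(-.060,.0,.001)])
E
python3 ln.py
```

```text
time: 62.28
tcp_pos: [0.5939, -0.0289, 0.0237]
ft_force: [-5.4, 0.6, 14.7]
finger_gap: 0.474
gripper_force: 30.0
time: 63.28
tcp_pos: [0.4368, -0.0284, 0.0978]
ft_force: [1.3, -0.4, 1.1]
finger_gap: 0.551
gripper_force: 0.0
-0.045 [185, 182, 160, 129, 146, 175, 184, 185, 184, 183, 181, 167, 155, 167, 186, 193, 194, 194, 194, 194, 193] | z.045 [124, 98, 108, 111, 111, 110, 109, 107, 133, 171, 191, 195, 195, 194, 194, 194, 194, 194, 194]
-0.035 [184, 181, 156, 121, 148, 175, 183, 185, 185, 183, 182, 167, 153, 161, 180, 188, 188, 188, 188, 188, 188] | z.045 [122, 147, 176, 184, 184, 184, 182, 168, 153, 167, 187, 190, 190, 190, 190, 189, 189, 188, 188]
-0.025 [184, 180, 151, 124, 150, 177, 183, 185, 184, 183, 181, 167, 154, 163, 183, 191, 192, 192, 191, 191, 191] | z.045 [126, 150, 178, 184, 185, 183, 182, 169, 154, 169, 188, 192, 192, 192, 192, 192, 192, 191, 191]
-0.015 [183, 177, 149, 123, 152, 177, 183, 184, 184, 183, 181, 167, 152, 161, 181, 189, 190, 190, 189, 189, 189] | z.045 [123, 137, 160, 165, 166, 165, 162, 150, 141, 163, 185, 189, 189, 189, 188, 188, 188, 188, 188]
y lines z.01 at x=.56..:  [187, 188, 189, 189, 190, 190, 189, 184, 175, 180, 181, 181, 181, 181, 181, 181, 180, 180] [115, 115, 115, 115, 115, 137, 177, 184, 181, 183, 192, 192, 190, 189, 191, 193, 194, 194, 192, 190, 190, 191, 192, 192, 190, 189, 188, 189, 190, 190, 192, 192, 188, 188, 191, 192, 191, 189, 189, 189, 189, 190, 189, 189, 189, 188, 187, 189, 190, 190, 190, 189, 182, 175, 181, 181, 181, 181, 181, 180]
```

```bash
python3 -m crank '[[-0.1,[0,0,-0.3],0],[-0.1,[0,0,-0.5],0],[-0.1,[0,0,-0.5],0],[-0.1,[0,0,-0.5],0]]'|sed -n '1,2p;4p'
python3 - <<'E'
from rig import robot
print(robot.close_job())
E
```

```text
time: 63.82
tcp_pos: [0.4397, -0.0286, 0.198]
ft_force: [-0.7, 0.2, -0.7]
the job is handed in; nothing more can be done
None
```

The job is handed in at 63.8 s: the plate is flush in the corner, the clamp is down on it, and both aluminium channels I found sit open side down on outlines 1 and 3, within about 1 mm of the scribed lines along their length; I saw no third channel.

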